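# Empty the kitchen scale and set it back to zero

## Task

Clear the kitchen scale for the next weighing: swing the wire handle of the steel pail on its pan upright, lift the pail off by that handle with the lemon still in it, and set it down gently, upright, with its whole foot on a clear part of the cutting board. With the pan empty, turn the scale's dial ring by its tab until the broad zero mark stands right at the tip of the pointer. Leave everything else where it is.

Things in the scene. Friction and masses are not known exactly. Their poses are not given: they have to be found in the camera images.
- scale: mechanical kitchen scale, white housing 256 x 140 mm (x, y), fixed to the worktop. Origin on the worktop under the centre of the round steel pan (diameter 130 mm, top 90 mm above the worktop when empty; it is on a spring and sinks 4 to 9 mm under the pail). The dial lies on the housing's sloping front, toward the scale's -x, 128 mm from the pan's centre
- dial_centre (a point): centre of the dial, on its axis, level with the face of the dark ring round it (ring diameter 104 mm). z is the dial's axis outward: it leans 30 degrees from vertical toward the scale's -x. Dial and ring turn as one about it, either way, without end stops, and stay where they are left. Inside the ring a glass, level with it, covers the pointer. x points to the tab
- ring_tab (a point): centre of the top of the finger tab, the only raised rib on the dial ring: a plain metal block 14 mm long (radially, 39 to 53 mm from the dial's axis), 8 mm wide, standing 15 mm above the ring's face. This point is 46 mm from the axis. 2 to 3 N against its side turn the ring. z is the dial's axis outward, x points outward from the dial's centre
- zero_mark (a point): the broad black zero mark (12 x 4 mm) on the white dial, on the same radius as the tab and turning with it; this point is 33 mm from the dial's axis, axes as ring_tab. The thin ticks are 10 degrees apart
- pointer_tip (a point): tip of the black pointer, 26 mm from the dial's axis (the other end is a short broad tail). Its x axis points along the pointer outward, z along the dial's axis. The load on the pan turns it 2 to 3.5 rad clockwise; when the pan is empty it comes to rest somewhere else, at a place that cannot be known before
- pail: open stainless steel pail, foot diameter 90 mm, mouth diameter 110 mm, height 100 mm, 0.35 to 0.6 kg, standing on the pan with a lemon in it. Origin at the centre of its underside, z up. Its wire handle (bail) hangs in two ears at (0, +-60, 92) mm
- bail (a joint): angle of the bail about the pail's y axis: 0 = lying at its stop toward the pail's -x side, 25 degrees above level; 1.134 = upright; 2.269 = lying at the other stop, toward +x. Let go near upright it may stay or fall to a stop; elsewhere it falls
- bail_grip (a point): middle of the wooden grip of the bail: a cylinder, diameter 14 mm, length 60 mm along the pail's y axis, 85 mm from the bail's hinge line. At the start it lies 77 mm to the pail's -x side of that line, 128 mm above the pail's underside; upright, 177 mm above it. A light pinch (3 to 5 N) lets it turn in the fingers, a firm one hardly, and then the pail may tip or drag
- lemon: lemon, 72 x 57 x 58 mm, lying in the pail
- board: bamboo cutting board, 430 x 338 mm (x, y), top 26 mm above the worktop, fixed. Origin at the centre of its underside
- tomato: tomato, diameter 70 mm, lying on the board; leave alone
- garlic: garlic bulb, diameter 53 mm, lying on the board; leave alone
- peeler: black peeler, 170 x 25 x 18 mm, along its x axis, lying on the board; leave alone
- espresso_cup: green and white espresso cup, 64 x 89 x 48 mm, at the left behind; leave alone
- salt_shaker: salt shaker, diameter 44 mm, height 90 mm, at the back; leave alone

How it is judged (in metres and radians):
On the way, in this order (a step that is already met when the one before it is completed fails the run):
1. the pail hangs clear of the pan from its upright handle, held by the fingers (contact force between the fingers and bail above 0.5 N and z of pail in the frame of scale above 0.105 m and value of joint bail between 0.7 and 1.57 rad and angle between pail's own z axis and vertical below 0.4 rad), for 0.2 s.
2. the pail stands upright on the board, let go (angle between pail's own z axis and vertical below 0.15 rad and height (world z) of pail between 0.018 and 0.036 m and x of pail in the frame of board between -0.175 and 0.175 m and y of pail in the frame of board between -0.129 and 0.129 m and contact force between the fingers and pail below 0.1 N), for 0.2 s.
At the end, for the whole second after the job is handed in: The pail stands at rest and upright (within 0.15 rad) with its whole foot on the board, let go, the lemon in it; on the empty scale the zero mark stands in front of the pointer's tip, at most 4 mm (7 degrees) to either side (all of step 2 and linear speed of pail below 0.02 m/s and horizontal distance between lemon and pail below 0.055 m and z of lemon in the frame of pail between -0.01 and 0.07 m and x of zero_mark in the frame of pointer_tip above -0.01 m and y of zero_mark in the frame of pointer_tip between -0.004 and 0.004 m); the robot touches nothing.
It fails at once if the pail tips by more than 0.6 rad (angle between pail's own z axis and vertical above 0.6 rad).
It fails at once if the pail is set down hard: more than 60 N on the board (contact force between pail and board above 60 N).
It fails at once if a bystander is moved by more than 25 mm (distance of any of tomato, garlic, peeler, espresso_cup, salt_shaker from where it was at the start of the episode above 0.025 m).
It also fails if it takes over 67 s, if anything falls off the work surface, if the arm or the gripper's body presses on something with over 40 N, if the wrist force passes 120 N, or if a joint passes its speed limit or range.

## Robot

A 6-joint arm with a two-finger parallel gripper is mounted at the origin on a cart in front of the work surface, level with it; the furniture and walls round the work are solid. World frame = base frame: x ahead of the robot, y to its left, z up, the work surface at z = 0. Lengths are in m, angles in degrees, forces in N, time in s.
With the tool pointing down it reaches from about 0.35 to 0.875 m from the base axis. Payload 4.2 kg.
Tool frame: the origin (TCP) lies midway between the tips of the shut fingers; the grasp point (between the pads) lies 19 mm behind it; z points along the fingers, y is the line along which they close (so a half turn about z gives the same grasp; the last joint's range is limited). The gripper opens to 87 mm and grips with 3 to 60 N. Pads are 19 mm wide; open, the fingers measure 117 mm over their backs; the gripper's body (75 mm by 190 mm) begins 51 mm behind the grasp point.
Start: joints at [-48.495, 22.042, 0.453, 0, -68.411, -14.817], TCP at [0.281, -0.558, 0.201] pointing down, gripper open.
Joint ranges: [-179.83, 179.83], [-69.29, 118.12], [-61.27, 80.66], [-181.25, 117.63], [-171.15, -9.14], [-177.46, 177.46]. Speed limits (degrees/s): [159.86, 159.86, 180, 180, 180, 180].

## Interface

Orientations are given as a 3x3 rotation matrix whose columns are the frame's x, y, z axes.
In Python, from station import r gives the robot as it stands.
- The arm moves only by the tool nudge_tcp, called as a command line: name --pt "numbers of a row" for each row, then --argument value for the rest. Schema: {"type":"object","properties":{"increments":{"type":"object","properties":{"motion":{"type":"array","items":{"type":"array","items":{"type":"number"},"minItems":7,"maxItems":7},"minItems":1,"maxItems":8}},"additionalProperties":false,"required":["motion"]},"only":{"type":"string"},"quiet":{"type":"boolean"},"lines":{"type":"string"}},"required":["increments"],"additionalProperties":false}. increments is an object whose key "motion" holds a list of rows, 1 to 8 of them, each of 7 numbers: the opening from 0.0 (shut) to 1.0 (fully open), then dx, dy, dz in units of 20 mm, then a rotation vector rx, ry, rz in units of 10 degrees; each row is the pose to reach, as a shift and turn from the pose commanded when the call began, along the tool's axes at that moment; what a row does not reach only later rows make up. A row lasts 1/10 s, in which the tool goes at most 0.05 m and 8.59 degrees, less where a joint would pass 70% of its speed; a pose out of reach is approached as far as the arm can. The fingers move at their own pace and stop on an object; the grip force is fixed at half the most. Time passes only in rows, so rows that do not move let the fingers close. The tool returns the time, the measured TCP pose, the force, the opening and the grip force at its end. only (a regular expression) keeps the lines of the reply that match it, lines (a string "A,B") keeps lines A to B, and quiet returns only ok. Input that does not fit is refused with a message, and nothing moves.
- r.sense(): the state, without advancing time (a new reading comes with each control period).
- r.capture(name): name is "scene" or "side" or "wrist"; returns a dict with "pixels" (384x512x3 uint8, red, green, blue), "z_map" (384x512 float32, m along the optical axis (not along the pixel's ray), 0 where there is no reading), "K" (3x3 intrinsics, pixels), "world_from_camera" (4x4, takes a point from camera to world coordinates). Camera axes: x right, y up, looking along -z (the intrinsics and any distortion apply to the point x, -y, -z); pixel columns grow to the right and rows downward; lengths in m; the calibration is good to about 2 mm. A picture is of the moment at which its call begins.
- r.finish_job(): hands the job in; it is judged then, once.
The state is a dict: "time_s": time; "joints": joint angles; "joint_velocities": joint speeds; "effort": joint torques, N m; "tcp_pos": TCP position; "ee_rot": TCP orientation; "wrist_force": force on the tool from outside, world axes, zero at the start; "moment": the same for the moment, N m; "gripper_width": opening from 0.0 (shut) to 1.0 (fully open); "gripper_force": force on a finger pad.
Only numpy, scipy, OpenCV 4.12 (cv2) and the standard library are available. Lean on these libraries where they do the work, as an engineer would, in place of code of your own. Each camera call takes 0.05 s, during which the arm holds its last target. There are 200 camera calls.

## Working session

There is one attempt and no reset: what is moved stays moved. The work goes in short steps, Python scripts to look and compute and a tool call to move; the robot and the scene stay as the last step left them, time stands still between calls to the robot, and variables do not carry over. Pictures are saved under pics/ and viewed, at most 10 in all, crops included, and the job is handed in when it is done.

```bash
ls; mkdir -p pics; cat > h.py <<'E'
import numpy as np, cv2
from station import r
def cap(n):
    c=r.capture(n); np.savez('/tmp/%s.npz'%n,**c); return c
def load(n): return dict(np.load('/tmp/%s.npz'%n))
def P(c,u,v,d=None):
    z=c['z_map'][int(round(v)),int(round(u))] if d is None else d
    K=c['K'];p=np.array([(u-K[0,2])/K[0,0]*z,-(v-K[1,2])/K[1,1]*z,-z,1])
    return (c['world_from_camera']@p)[:3]
def proj(c,p):
    q=np.linalg.inv(c['world_from_camera'])@np.append(p,1);K=c['K']
    return K[0,0]*q[0]/-q[2]+K[0,2],K[1,1]*-q[1]/-q[2]+K[1,2]
E
python3 - <<'E'
from h import *
a=cap('scene');b=cap('side');w=cap('wrist')
cv2.imwrite('pics/a.png',cv2.resize(a['pixels'][...,::-1],(800,600),interpolation=cv2.INTER_CUBIC))
cv2.imwrite('pics/b.png',np.hstack([b['pixels'][...,::-1]]))
print(r.sense());
for c in(a,b,w):print(c['world_from_camera'].round(3),c['K'])
E
```

```text
pics
station.py
{'time_s': 0.15, 'joints': array([-4.84945463e+01,  2.20796384e+01,  3.98068800e-01, -1.87947060e-02,
       -6.84117246e+01, -1.48172925e+01]), 'joint_velocities': array([-0.03345709, -0.10793561,  0.26948405,  0.2125368 , -0.01548628,
        0.0578831 ]), 'effort': array([ 1.71585929e-03, -3.91053343e+01,  1.87587190e+01,  4.22232047e+00,
        1.23682769e-02, -1.36023609e-04]), 'tcp_pos': array([ 0.28050033, -0.55797404,  0.20012815]), 'ee_rot': array([[-8.93518471e-01, -4.49025633e-01, -8.50615685e-04],
       [-4.49026422e-01,  8.93517348e-01,  1.42153458e-03],
       [ 1.21734407e-04,  1.65211632e-03, -9.99998628e-01]]), 'wrist_force': array([-0.64519042,  0.42916199,  1.02090027]), 'moment': array([-0.02644528, -0.07185613,  0.05974818]), 'gripper_force': 0.0, 'gripper_width': 1.0007289392416276}
[[ 0.466  0.61  -0.641 -0.208]
 [-0.885  0.319 -0.34  -0.328]
 [-0.003  0.726  0.688  0.971]
 [ 0.     0.     0.     1.   ]] [[394.20889269   0.         252.22452618]
 [  0.         394.20889269 198.68538718]
 [  0.           0.           1.        ]]
[[ 0.996  0.061 -0.062  0.459]
 [-0.084  0.492 -0.867 -1.265]
 [-0.022  0.869  0.495  0.934]
 [ 0.     0.     0.     1.   ]] [[484.68337699   0.         265.19476075]
 [  0.         484.68337699 186.58323506]
 [  0.           0.           1.        ]]
[[-0.45  -0.856 -0.254  0.21 ]
 [ 0.893 -0.431 -0.13  -0.593]
 [ 0.002 -0.285  0.959  0.384]
 [ 0.     0.     0.     1.   ]] [[264.73629228   0.         254.5518821 ]
 [  0.         264.73629228 188.6452415 ]
 [  0.           0.           1.        ]]
```

View pics/a.png

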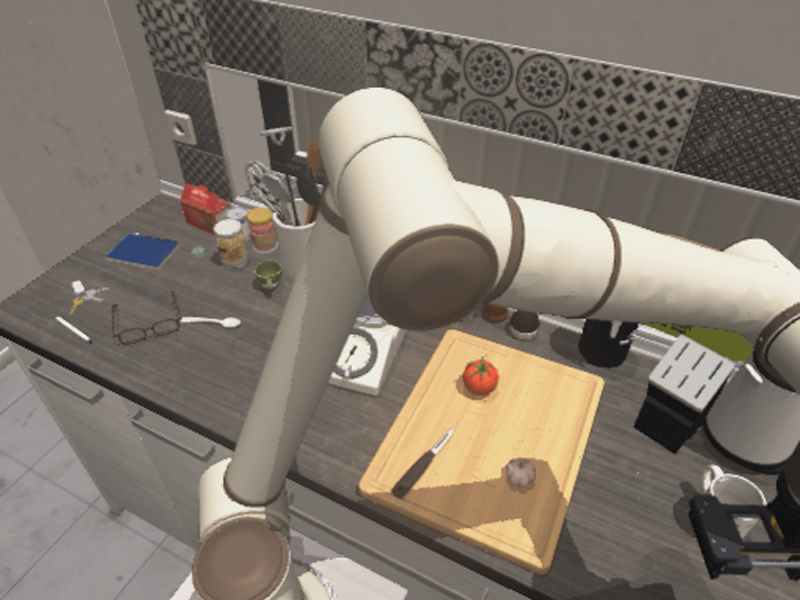

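View pics/b.png

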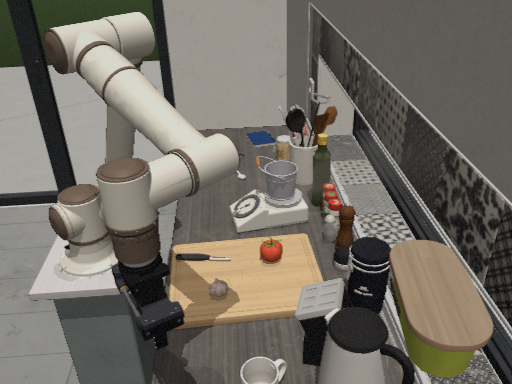

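```bash
python3 - <<'E'
from h import *
b=load('side');cv2.imwrite('pics/c.png',cv2.resize(b['pixels'][148:242,215:335,::-1],None,fx=6,fy=6,interpolation=cv2.INTER_CUBIC))
for n,u,v in [('corner',174,241),('c2',310,236),('c3',325,306),('tom',271,250),('garlic',218,288),('peel0',180,257),('peel1',228,259),('mid',250,280)]:print(n,P(b,u,v).round(3))
E
```

```text
corner [0.25  0.044 0.004]
c2 [0.694 0.023 0.002]
c3 [ 0.637 -0.496  0.19 ]
tom [ 0.552 -0.138  0.078]
garlic [ 0.397 -0.265  0.061]
peel0 [ 0.282 -0.087  0.037]
peel1 [ 0.425 -0.109  0.034]
mid [ 0.485 -0.203  0.027]
```

View pics/c.png

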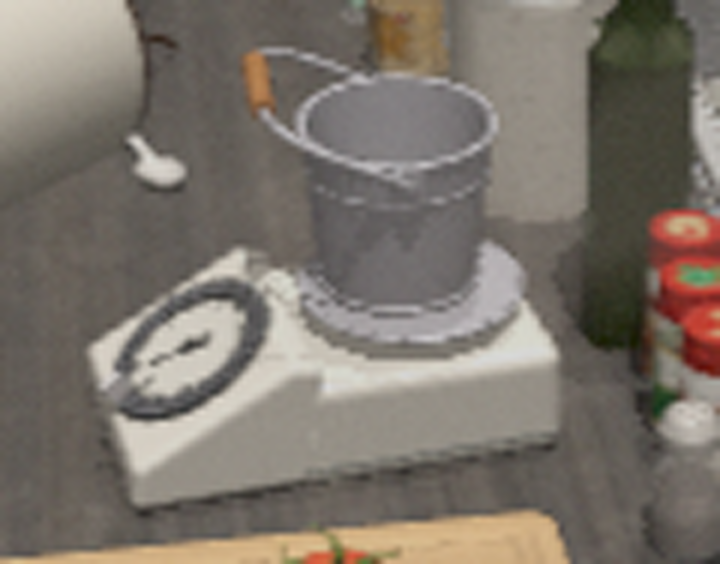

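```bash
cat >> h.py <<'E'
def cloud(c):
    z=c['z_map'];v,u=np.mgrid[:384,:512];K=c['K']
    p=np.stack([(u-K[0,2])/K[0,0]*z,-(v-K[1,2])/K[1,1]*z,-z,np.ones_like(z)],-1)
    X=(p@c['world_from_camera'].T)[...,:3];X[z==0]=np.nan;return X
def plane(c,u,v,h):
    o=c['world_from_camera'][:3,3];d=P(c,u,v,1.)-o;return o+d*(h-o[2])/d[2]
def circ(q):
    A=np.c_[2*q,np.ones(len(q))];s=np.linalg.lstsq(A,(q**2).sum(1),rcond=None)[0];return s[:2],np.sqrt(s[2]+s[:2]@s[:2])
E
python3 - <<'E'
from h import *
b=load('side');X=cloud(b);R=b['pixels'].astype(int)
C=lambda x,y:(215+x/6-.4,148+y/6-.4)
S=X[148:242,215:335]
h=np.histogram(S[...,2],bins=np.arange(0,.3,.005));print(list(zip(h[1].round(3),h[0])))
m=(R[...,0]-R[...,2]>60)&(X[...,2]>.15); m[:150]=0;m[170:]=0;m[:,:250]=0;m[:,265:]=0
g=X[m];print('grip',len(g),g.mean(0),g.min(0),g.max(0))
t=np.linalg.svd(g-g.mean(0))[2][0];print(t)
for hh in(.183,.187):
  q=np.array([plane(b,*C(*p),hh)[:2] for p in[(298,125),(497,125),(400,75),(340,85),(455,85),(330,158),(470,160)]]);print('rim',hh,circ(q))
for hh in(.083,.087):
  q=np.array([plane(b,*C(*p),hh)[:2] for p in[(298,290),(525,272),(340,333),(405,345),(470,330),(510,305)]]);print('pan',hh,circ(q))
for p in[(135,505),(558,440),(395,470)]:print('base',plane(b,*C(*p),0.003))
print('ears',[P(b,*C(*p)) for p in[(410,183),(368,78),(405,180)]])
# dial plane
for p in[(118,388),(258,300),(190,410),(200,290),(190,348),(212,338),(150,356)]:print(p,P(b,*C(*p)).round(4))
E
```

```text
[(np.float64(0.0), np.int64(2506)), (np.float64(0.005), np.int64(311)), (np.float64(0.01), np.int64(164)), (np.float64(0.015), np.int64(174)), (np.float64(0.02), np.int64(297)), (np.float64(0.025), np.int64(445)), (np.float64(0.03), np.int64(218)), (np.float64(0.035), np.int64(194)), (np.float64(0.04), np.int64(193)), (np.float64(0.045), np.int64(226)), (np.float64(0.05), np.int64(298)), (np.float64(0.055), np.int64(243)), (np.float64(0.06), np.int64(272)), (np.float64(0.065), np.int64(374)), (np.float64(0.07), np.int64(153)), (np.float64(0.075), np.int64(184)), (np.float64(0.08), np.int64(393)), (np.float64(0.085), np.int64(178)), (np.float64(0.09), np.int64(103)), (np.float64(0.095), np.int64(118)), (np.float64(0.1), np.int64(130)), (np.float64(0.105), np.int64(206)), (np.float64(0.11), np.int64(105)), (np.float64(0.115), np.int64(58)), (np.float64(0.12), np.int64(90)), (np.float64(0.125), np.int64(88)), (np.float64(0.13), np.int64(98)), (np.float64(0.135), np.int64(95)), (np.float64(0.14), np.int64(108)), (np.float64(0.145), np.int64(134)), (np.float64(0.15), np.int64(105)), (np.f
[... 1204 characters left out ...]
 0.16278307]), np.float64(0.05675826587444766))
pan 0.083 (array([0.62064461, 0.16275297]), np.float64(0.06532914967174945))
pan 0.087 (array([0.61988356, 0.15604503]), np.float64(0.06502222951513523))
base [0.45666965 0.07380272 0.003     ]
base [0.70061712 0.11052545 0.003     ]
base [0.604404   0.09118988 0.003     ]
ears [array([0.6156475 , 0.10819366, 0.17809154]), array([0.60431503, 0.21804254, 0.18769981]), array([0.61294403, 0.10827727, 0.18008017])]
(118, 388) [0.4511 0.1224 0.0498]
(258, 300) [0.5332 0.1489 0.0859]
(190, 410) [0.4903 0.093  0.0511]
(200, 290) [0.5016 0.1829 0.0747]
(190, 348) [0.493  0.1321 0.0673]
(212, 338) [0.506  0.1415 0.0672]
(150, 356) [0.4704 0.1545 0.0497]
```

```bash
cat >> h.py <<'E'
from scipy.spatial.transform import Rotation as Ro
def Rt(th,psi=0):
    t,p=np.radians([th,psi]);e=np.array([np.cos(p),np.sin(p),0]);z=np.sin(t)*e-np.cos(t)*np.array([0,0,1.])
    x=np.array([np.sin(p),-np.cos(p),0]);return np.c_[x,np.cross(z,x),z]
def go(pos,R,p0=None,R0=None):
    s=r.sense();R0=s['ee_rot'] if R0 is None else R0;p0=s['tcp_pos'] if p0 is None else p0
    d=R0.T@(np.array(pos)-p0);v=Ro.from_matrix(R0.T@R).as_rotvec(degrees=True)
    print(d.round(4),v.round(2),'n>=',max(np.linalg.norm(d)/.05,np.linalg.norm(v)/8.59).round(1))
E
python3 - <<'E'
from h import *
print(Rt(0))
go([.42,-.2,.42],Rt(0))
E
```

```text
[[ 0. -1.  0.]
 [-1. -0.  0.]
 [ 0. -0. -1.]]
[-0.2854  0.2576 -0.2195] [ 9.000e-02  5.000e-02 -6.332e+01] n>= 8.9
```

Careful with the scale: shifts go in units of 20 mm and turns go in units of 10 degrees. That gives: -0.285 m is -14.25, 0.258 m is 12.9, -63.3 degrees is -6.33.

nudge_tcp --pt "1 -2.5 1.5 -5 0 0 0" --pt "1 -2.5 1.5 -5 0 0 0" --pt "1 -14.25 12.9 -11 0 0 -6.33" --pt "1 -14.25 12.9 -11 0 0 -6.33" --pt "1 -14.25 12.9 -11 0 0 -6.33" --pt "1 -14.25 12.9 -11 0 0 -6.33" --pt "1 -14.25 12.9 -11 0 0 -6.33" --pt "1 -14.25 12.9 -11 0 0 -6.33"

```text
refused: increments: the value is not of type 'object' (schema: type "object"). Nothing was moved.
```

Nothing moved. I misread the format; it is an object with the rows under "motion". Resending.

nudge_tcp --increments '{"motion":[[1, -2.5, 1.5, -5, 0, 0, 0], [1, -2.5, 1.5, -5, 0, 0, 0], [1, -14.25, 12.9, -11, 0, 0, -6.33], [1, -14.25, 12.9, -11, 0, 0, -6.33], [1, -14.25, 12.9, -11, 0, 0, -6.33], [1, -14.25, 12.9, -11, 0, 0, -6.33], [1, -14.25, 12.9, -11, 0, 0, -6.33], [1, -14.25, 12.9, -11, 0, 0, -6.33]]}'

```text
time_s: 0.95
tcp_pos: [0.4006, -0.2512, 0.3991]
ee_rot: [[-0.198, -0.98, 0.0], [-0.98, 0.198, 0.0], [-0.0, -0.0, -1.0]]
wrist_force: [1.4, -0.2, -0.4]
gripper_width: 1.001
gripper_force: 0.0
```

```bash
python3 - <<'E'
from h import *
go([.43,.165,.32],Rt(60))
E
```

```text
[-0.4138  0.0535  0.0792] [ 59.79  -5.96 -10.34] n>= 8.5
```

nudge_tcp --increments '{"motion":[[1, -20.5, 2.5, 1.5, 6, -0.6, -1], [1, -20.5, 2.5, 1.5, 6, -0.6, -1], [1, -20.5, 2.5, 1.5, 6, -0.6, -1], [1, -20.5, 2.5, 1.5, 6, -0.6, -1], [1, -20.5, 2.5, 1.5, 6, -0.6, -1], [1, -20.5, 2.5, 1.5, 6, -0.6, -1], [1, -20.5, 2.5, 1.5, 6, -0.6, -1], [1, -20.5, 2.5, 1.5, 6, -0.6, -1]]}'

```text
time_s: 1.75
tcp_pos: [0.4335, 0.0279, 0.3846]
ee_rot: [[-0.07, -0.618, 0.783], [-0.998, 0.043, -0.055], [0.001, -0.785, -0.62]]
wrist_force: [1.2, -2.0, 2.1]
gripper_width: 1.001
gripper_force: 0.0
```

nudge_tcp --increments '{"motion":[[1, 0, 0, 0, 0, 0, 0], [1, 0, 0, 0, 0, 0, 0]]}'

```text
time_s: 1.95
tcp_pos: [0.4344, 0.0243, 0.3842]
ee_rot: [[-0.077, -0.622, 0.779], [-0.997, 0.047, -0.062], [0.002, -0.781, -0.624]]
wrist_force: [-1.1, -0.3, -1.1]
gripper_width: 0.999
gripper_force: 0.0
```

```bash
python3 - <<'E'
from h import *
a=cap('wrist');b=cap('side')
cv2.imwrite('pics/d.png',a['pixels'][...,::-1])
s=r.sense();print(s['joints'].round(1),s['tcp_pos']);go([.43,.165,.28],Rt(60))
E
```

```text
[ 38.9 -28.8 -55.6  60.9 -38.  -85.2] [0.43520337 0.02462173 0.38595346]
[-0.1396  0.0929  0.0533] [ 8.51 -3.71 -2.52] n>= 3.5
```

View pics/d.png

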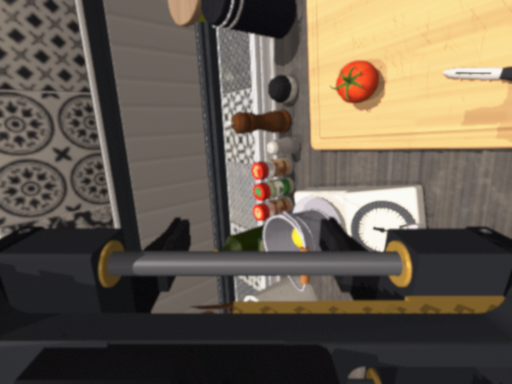

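```bash
python3 - <<'E'
from h import *
go([.47,.168,.31],Rt(40))
E
```

```text
[-0.1457  0.0448  0.0657] [-11.48  -3.22  -3.13] n>= 3.3
```

nudge_tcp --increments '{"motion":[[1, -7.25, 2.25, 3.3, -1.15, -0.32, -0.31], [1, -7.25, 2.25, 3.3, -1.15, -0.32, -0.31], [1, -7.25, 2.25, 3.3, -1.15, -0.32, -0.31], [1, -7.25, 2.25, 3.3, -1.15, -0.32, -0.31], [1, -7.25, 2.25, 3.3, -1.15, -0.32, -0.31], [1, -7.25, 2.25, 3.3, -1.15, -0.32, -0.31], [1, -7.25, 2.25, 3.3, -1.15, -0.32, -0.31], [1, -7.25, 2.25, 3.3, -1.15, -0.32, -0.31]]}'

```text
time_s: 2.85
tcp_pos: [0.4695, 0.1669, 0.3094]
ee_rot: [[-0.0, -0.766, 0.643], [-1.0, 0.0, -0.0], [-0.0, -0.643, -0.766]]
wrist_force: [0.2, -0.4, -0.1]
gripper_width: 0.995
gripper_force: 0.0
```

```bash
python3 - <<'E'
from h import *
a=cap('wrist');b=cap('side')
cv2.imwrite('pics/e.png',np.vstack([cv2.resize(a['pixels'][180:310,180:440,::-1],(800,400)),cv2.resize(b['pixels'][140:200,220:370,::-1],(500,200))[:, :].copy() if 0 else cv2.copyMakeBorder(cv2.resize(b['pixels'][140:200,220:370,::-1],(500,200)),0,0,0,300,0)]))
s=r.sense();print(s['joints'].round(1),s['tcp_pos']);go([.47,.168,.31],Rt(40))
E
```

```text
[ 50.7 -12.4 -49.5  53.8 -38.1 -90.2] [0.46943837 0.16701828 0.30919772]
[-0.001  -0.0009 -0.0003] [-0.02 -0.    0.01] n>= 0.0
```

View pics/e.png

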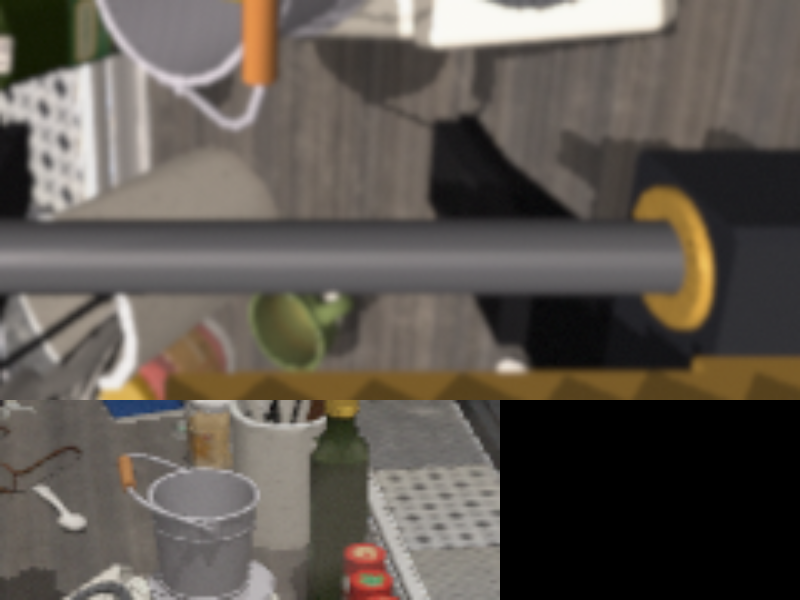

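```bash
python3 - <<'E'
from h import *
for n in('wrist','side'):
  a=load(n);X=cloud(a);R=a['pixels'].astype(int)
  m=(R[...,0]-R[...,2]>70)&(R[...,0]>120)&(abs(X[...,0]-.54)<.03)&(abs(X[...,1]-.17)<.06)&(X[...,2]>.17)&(X[...,2]<.25)
  g=X[m];d=a['world_from_camera'][:3,3]-g.mean(0);d/=np.linalg.norm(d)
  print(n,len(g),g.mean(0),g.min(0),g.max(0),'ctr',g.mean(0)-d*.006,np.linalg.svd(g-g.mean(0))[2][0])
# rim & ears in wrist cloud
a=load('wrist');X=cloud(a)
m=(abs(X[...,2]-.183)<.004)&(abs(X[...,0]-.616)<.08)&(abs(X[...,1]-.168)<.08)
print('rim',m.sum(),circ(X[m][:,:2]))
b=load('side');X=cloud(b)
m=(abs(X[...,2]-.183)<.004)&(abs(X[...,0]-.616)<.08)&(abs(X[...,1]-.168)<.08)
print('rim',m.sum(),circ(X[m][:,:2]))
E
```

```text
wrist 474 [0.53390812 0.1693276  0.21514175] [0.52892902 0.14130108 0.21025919] [0.54302057 0.20047767 0.2179188 ] ctr [0.53747508 0.17089392 0.21057848] [-0.00310293  0.99997939  0.00562069]
side 26 [0.53787465 0.16722197 0.21697814] [0.53314333 0.14031052 0.2113975 ] [0.54260877 0.199006   0.22110583] ctr [0.53817102 0.17258004 0.21429425] [ 0.01618884 -0.99969404  0.0187014 ]
rim 647 (array([0.61169704, 0.17157834]), np.float64(0.054566098658646096))
rim 132 (array([0.61462951, 0.16900347]), np.float64(0.05528961959200214))
```

To row units: 0.137 m is 6.85, 0.08 m is 4.

nudge_tcp --increments '{"motion":[[0.55, -0.2, 0.5, 2, 0, 0, 0], [0.55, -0.2, 0.55, 3, 0, 0, 0], [0.55, -0.2, 0.55, 4, 0, 0, 0], [0.55, -0.2, 0.55, 5, 0, 0, 0], [0.55, -0.2, 0.55, 6, 0, 0, 0], [0.55, -0.2, 0.55, 6.85, 0, 0, 0], [0.35, -0.2, 0.55, 6.85, 0, 0, 0], [0.3, -0.2, 0.55, 6.85, 0, 0, 0]]}'

```text
time_s: 3.75
tcp_pos: [0.5489, 0.1719, 0.1983]
ee_rot: [[0.001, -0.768, 0.641], [-1.0, -0.005, -0.003], [0.006, -0.641, -0.768]]
wrist_force: [-0.3, -0.3, -0.4]
gripper_width: 0.447
gripper_force: 0.0
```

```bash
python3 - <<'E'
from h import *
s=r.sense();print(s['joints'].round(1),s['tcp_pos'],s['wrist_force'])
H=np.array([.614,.171,.1755]);p0=s['tcp_pos'];R0=s['ee_rot']
for ph,th in[(25,40),(33,40),(41,38),(49,34),(57,28),(65,22),(73,16),(81,9),(90,0)]:
  f=np.radians(ph);g=H+.085*np.array([-np.cos(f),0,np.sin(f)]);R=Rt(th);go(g+.019*R[:,2],R,p0,R0)
E
```

```text
[  15.8    2.3  -54.4  117.6  -11.6 -130.1] [0.54885421 0.17190503 0.19830896] [-0.30217763 -0.27357708 -0.35879895]
[0.0009 0.0007 0.0013] [ 0.14 -0.2   0.27] n>= 0.0
[ 0.001  -0.0104 -0.003 ] [ 0.14 -0.2   0.27] n>= 0.2
[ 0.001  -0.0213 -0.0057] [-1.86 -0.2   0.26] n>= 0.4
[ 0.0011 -0.0318 -0.0068] [-5.86 -0.21  0.26] n>= 0.7
[ 0.0011 -0.0416 -0.0065] [-11.86  -0.23   0.24] n>= 1.4
[ 0.0012 -0.0514 -0.0048] [-17.86  -0.24   0.23] n>= 2.1
[ 0.0012 -0.0607 -0.0017] [-23.86  -0.25   0.22] n>= 2.8
[ 0.0012 -0.0692  0.0026] [-30.86  -0.27   0.21] n>= 3.6
[ 0.0012 -0.0777  0.0086] [-39.86  -0.28   0.19] n>= 4.6
```

To row units: -0.032 m is -1.6, -0.026 m is -1.3, -6 degrees is -0.6.

nudge_tcp --increments '{"motion":[[0.3, 0.05, -0.25, -0.05, -0.1, 0, 0], [0.3, 0.05, -0.5, -0.15, -0.2, 0, 0], [0.3, 0.05, -0.75, -0.2, -0.3, 0, 0], [0.3, 0.05, -1.05, -0.3, -0.4, 0, 0], [0.3, 0.05, -1.3, -0.3, -0.5, 0, 0], [0.3, 0.05, -1.6, -0.35, -0.6, 0, 0], [0.3, 0.05, -1.6, -0.35, -0.6, 0, 0], [0.3, 0.05, -1.6, -0.35, -0.6, 0, 0]]}'

```text
time_s: 4.55
tcp_pos: [0.5681, 0.1729, 0.2247]
ee_rot: [[0.004, -0.83, 0.558], [-1.0, -0.005, -0.001], [0.004, -0.558, -0.83]]
wrist_force: [-0.1, -0.2, -0.6]
gripper_width: 0.299
gripper_force: 0.0
```

```bash
python3 - <<'E'
from h import *
s=r.sense();print(s['joints'].round(1),s['tcp_pos'],s['wrist_force'])
H=np.array([.614,.171,.1755]);p0=s['tcp_pos'];R0=s['ee_rot']
for ph,th in[(49,34),(57,28),(65,22),(73,16),(81,9),(90,0)]:
  f=np.radians(ph);g=H+.085*np.array([-np.cos(f),0,np.sin(f)]);R=Rt(th);go(g+.019*R[:,2],R,p0,R0)
b=cap('side');cv2.imwrite('pics/f.png',cv2.resize(b['pixels'][130:210,230:330,::-1],None,fx=6,fy=6,interpolation=cv2.INTER_CUBIC))
E
```

```text
[ 36.    3.4 -45.2  57.4 -23.  -86. ] [0.56814068 0.1728674  0.22470811] [-0.09087303 -0.17437492 -0.62320047]
[ 0.0019 -0.0001  0.0011] [ 0.08 -0.07  0.31] n>= 0.0
[ 0.0019 -0.01    0.0003] [-5.92 -0.08  0.3 ] n>= 0.7
[ 0.002  -0.0198  0.001 ] [-11.92  -0.1    0.3 ] n>= 1.4
[ 0.002  -0.0295  0.0032] [-17.92  -0.11   0.29] n>= 2.1
[ 0.0021 -0.0384  0.0066] [-24.92  -0.13   0.29] n>= 2.9
[ 0.0021 -0.0474  0.0117] [-33.92  -0.16   0.28] n>= 3.9
```

View pics/f.png

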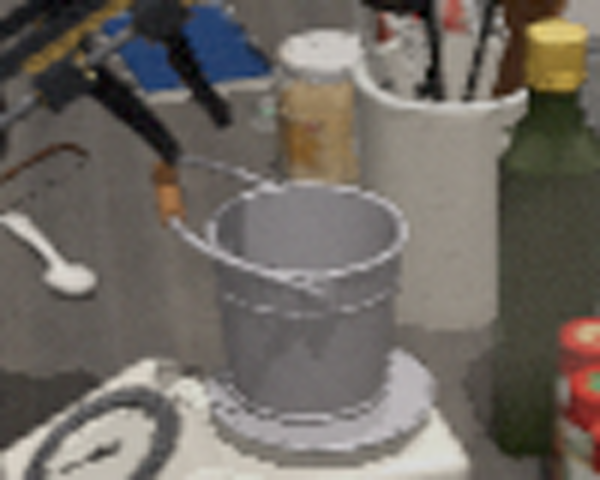

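```bash
python3 - <<'E'
from h import *
a=load('side');X=cloud(a);R=a['pixels'].astype(int)
m=(R[...,0]-R[...,2]>50)&(abs(X[...,0]-.55)<.04)&(abs(X[...,1]-.17)<.06)&(X[...,2]>.17)
g=X[m];print(len(g),g.mean(0),g.min(0),g.max(0))
s=r.sense();print('tcp px',proj(a,s['tcp_pos']))
for o in(-.013,.013):print(proj(a,s['tcp_pos']+o*s['ee_rot'][:,1]),P(a,*proj(a,s['tcp_pos']+o*s['ee_rot'][:,1]+.0*s['ee_rot'][:,2])))
for p in[(170,150),(150,125),(215,115)]:print(P(a,230+p[0]/6,130+p[1]/6))
E
```

```text
43 [0.53310449 0.15447737 0.26148722] [0.51010835 0.13513222 0.21138593] [0.55052487 0.20032625 0.34457585]
tcp px (np.float64(266.3291061725714), np.float64(157.57653112767446))
(np.float64(269.53659179442417), np.float64(155.411874762036)) [ 0.61855414  0.64771527 -0.00135661]
(np.float64(263.13304143631933), np.float64(159.73347980709656)) [ 0.58718981  0.6092347  -0.00150241]
[0.54135489 0.16456569 0.23883554]
[0.53098718 0.16594302 0.25391535]
[0.56615332 0.16058742 0.26024473]
```

To row units: -0.04 m is -2, 0.033 m is 1.65.

nudge_tcp --increments '{"motion":[[0.55, 0, 0, -1.25, 0, 0, 0], [0.55, 0, 0, -2.25, 0, 0, 0], [0.55, 0.1, 1.65, -2, 0, 0, 0], [0.55, 0.1, 1.65, -1, 0, 0, 0], [0.55, 0.1, 1.65, 0, 0, 0, 0], [0.55, 0.1, 1.65, 0.75, 0, 0, 0], [0.55, 0.1, 1.65, 1.4, 0, 0, 0], [0.4, 0.1, 1.65, 1.4, 0, 0, 0]]}'

```text
time_s: 5.4
tcp_pos: [0.5561, 0.1671, 0.1798]
ee_rot: [[-0.001, -0.833, 0.553], [-1.0, -0.003, -0.006], [0.007, -0.553, -0.833]]
wrist_force: [-0.3, -1.2, 0.4]
gripper_width: 0.514
gripper_force: 0.0
```

nudge_tcp --increments '{"motion":[[0.32, 0, 0, 0, 0, 0, 0], [0.32, 0, 0, 0, 0, 0, 0], [0.32, 0, 0, 0, 0, 0, 0]]}'

```text
time_s: 5.7
tcp_pos: [0.5569, 0.1698, 0.1832]
ee_rot: [[0.001, -0.83, 0.558], [-1.0, -0.002, -0.002], [0.003, -0.558, -0.83]]
wrist_force: [0.2, 0.7, 0.1]
gripper_width: 0.34
gripper_force: 0.0
```

```bash
python3 - <<'E'
from h import *
s=r.sense();print(s['joints'].round(1),s['tcp_pos'],s['wrist_force'])
H=np.array([.614,.171,.1755]);p0=s['tcp_pos'];R0=s['ee_rot']
for ph,th in[(25,34),(33,34),(41,34),(49,34),(57,30),(65,25),(73,17),(81,9),(90,0),(97,0)]:
  f=np.radians(ph);g=H+.085*np.array([-np.cos(f),0,np.sin(f)]);R=Rt(th);go(g+.034*R[:,2],R,p0,R0)
b=cap('side');cv2.imwrite('pics/g.png',cv2.resize(b['pixels'][130:210,230:330,::-1],None,fx=6,fy=6,interpolation=cv2.INTER_CUBIC))
E
```

```text
[  27.7    4.9  -52.2   81.7  -15.3 -104.8] [0.55685203 0.16981754 0.18319361] [0.16097361 0.66727873 0.08340095]
[-0.0012  0.0007 -0.0005] [ 0.11 -0.11  0.12] n>= 0.0
[-0.0012 -0.0099 -0.0059] [ 0.11 -0.11  0.12] n>= 0.2
[-0.0011 -0.0211 -0.0098] [ 0.11 -0.11  0.12] n>= 0.5
[-0.0011 -0.0327 -0.0121] [ 0.11 -0.11  0.12] n>= 0.7
[-0.0011 -0.0422 -0.0128] [-3.89 -0.12  0.11] n>= 0.9
[-0.0011 -0.051  -0.0121] [-8.89 -0.12  0.11] n>= 1.0
[-0.001  -0.058  -0.0106] [-16.89  -0.13   0.1 ] n>= 2.0
[-0.001  -0.0646 -0.008 ] [-24.89  -0.14   0.09] n>= 2.9
[-0.001  -0.0716 -0.0041] [-33.89  -0.14   0.08] n>= 3.9
[-0.001  -0.0798  0.0022] [-33.89  -0.14   0.08] n>= 3.9
```

View pics/g.png

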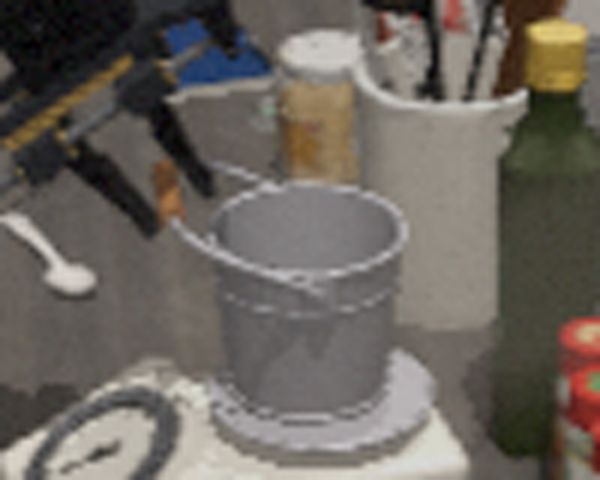

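nudge_tcp --increments '{"motion":[[0.3, 0, -0.25, -0.15, 0, 0, 0], [0.3, -0.05, -0.5, -0.3, 0, 0, 0], [0.3, -0.05, -0.8, -0.4, 0, 0, 0], [0.3, -0.05, -1.05, -0.5, 0, 0, 0], [0.3, -0.05, -1.35, -0.55, 0, 0, 0], [0.3, -0.05, -1.65, -0.6, 0, 0, 0], [0.3, -0.05, -1.9, -0.6, -0.2, 0, 0], [0.3, -0.05, -2.1, -0.65, -0.4, 0, 0]]}'

```text
time_s: 6.55
tcp_pos: [0.5836, 0.1706, 0.2162]
ee_rot: [[0.001, -0.869, 0.495], [-1.0, -0.002, -0.002], [0.003, -0.495, -0.869]]
wrist_force: [0.7, -0.8, 0.6]
gripper_width: 0.3
gripper_force: 0.1
```

nudge_tcp --increments '{"motion":[[0.3, 0, 0, 0, 0, 0, 0]]}'

```text
time_s: 6.65
tcp_pos: [0.5858, 0.1729, 0.2183]
ee_rot: [[0.0, -0.866, 0.499], [-1.0, -0.0, 0.0], [-0.0, -0.499, -0.866]]
wrist_force: [-0.4, 0.8, 1.2]
gripper_width: 0.297
gripper_force: 0.1
```

```bash
python3 - <<'E'
from h import *
s=r.sense();print(s['joints'].round(1),s['tcp_pos'],s['wrist_force'])
H=np.array([.614,.171,.1755]);p0=s['tcp_pos'];R0=s['ee_rot']
for ph,th in[(57,30),(65,25),(73,17),(81,9),(90,0),(95,0)]:
  f=np.radians(ph);g=H+.085*np.array([-np.cos(f),0,np.sin(f)]);R=Rt(th);go(g+.034*R[:,2],R,p0,R0)
a=b=cap('side');cv2.imwrite('pics/h.png',cv2.resize(b['pixels'][130:210,230:330,::-1],None,fx=6,fy=6,interpolation=cv2.INTER_CUBIC))
X=cloud(a);R=a['pixels'].astype(int)
m=(R[...,0]-R[...,2]>50)&(abs(X[...,0]-.57)<.05)&(abs(X[...,1]-.17)<.04)&(X[...,2]>.19)&(X[...,2]<.27)
g=X[m];print(len(g),g.mean(0),g.min(0),g.max(0))
E
```

```text
[ 37.5   6.5 -37.8  41.6 -27.2 -71.8] [0.58578962 0.17287989 0.21832764] [-0.37016965  0.76986769  1.16605929]
[0.0019 0.0014 0.0003] [0.04 0.03 0.02] n>= 0.0
[ 0.0019 -0.0075  0.0004] [-4.96  0.03  0.02] n>= 0.6
[ 0.0019 -0.0145  0.0015] [-12.96   0.03   0.02] n>= 1.5
[ 0.0019 -0.0213  0.0036] [-2.096e+01  2.000e-02  2.000e-02] n>= 2.4
[ 0.0019 -0.0285  0.007 ] [-2.996e+01  2.000e-02  2.000e-02] n>= 3.5
[ 0.0019 -0.0348  0.011 ] [-2.996e+01  2.000e-02  2.000e-02] n>= 3.5
26 [0.56384049 0.15954925 0.2493683 ] [0.55918283 0.13756246 0.24305331] [0.57137118 0.19027151 0.25212477]
```

To row units: -0.031 m is -1.55, -0.029 m is -1.45, -30 degrees is -3.

nudge_tcp --increments '{"motion":[[0.3, 0.05, -0.2, 0, -0.3, 0, 0], [0.3, 0.05, -0.4, 0, -0.6, 0, 0], [0.3, 0.05, -0.6, 0.05, -1, 0, 0], [0.3, 0.05, -0.8, 0.1, -1.5, 0, 0], [0.3, 0.05, -1, 0.15, -2, 0, 0], [0.3, 0.05, -1.25, 0.25, -2.5, 0, 0], [0.3, 0.05, -1.45, 0.35, -3, 0, 0], [0.3, 0.05, -1.55, 0.4, -3, 0, 0]]}'

```text
time_s: 7.5
tcp_pos: [0.6178, 0.1678, 0.2235]
ee_rot: [[-0.004, -1.0, -0.003], [-1.0, 0.004, -0.007], [0.007, 0.003, -1.0]]
wrist_force: [-0.0, 0.4, 0.3]
gripper_width: 0.3
gripper_force: 0.0
```

nudge_tcp --increments '{"motion":[[0.3, 0, 0, 0, 0, 0, 0], [0.1, 0, 0, 0, 0, 0, 0], [0, 0, 0, 0, 0, 0, 0], [0, 0, 0, 0, 0, 0, 0], [0, 0, 0, 0, 0, 0, 0], [0, 0, 0, 0, 0, 0, 0]]}'

```text
time_s: 8.1
tcp_pos: [0.6151, 0.1691, 0.2252]
ee_rot: [[-0.0, -1.0, -0.004], [-1.0, 0.0, -0.004], [0.004, 0.004, -1.0]]
wrist_force: [-0.5, -0.1, 0.9]
gripper_width: 0.151
gripper_force: 30.0
```

```bash
python3 - <<'E'
from h import *
s=r.sense();print(s['joints'].round(1),s['tcp_pos'],s['wrist_force'],s['moment'])
a=b=cap('side');cv2.imwrite('pics/h.png',cv2.resize(b['pixels'][120:210,220:340,::-1],None,fx=6,fy=6,interpolation=cv2.INTER_CUBIC))
E
```

```text
[ 29.9  22.6   4.8   0.1 -72.5 -30. ] [0.61506471 0.16911465 0.2251572 ] [-0.49783019 -0.10125035  0.9014705 ] [-0.30531682  0.30149341  0.08402385]
```

View pics/h.png

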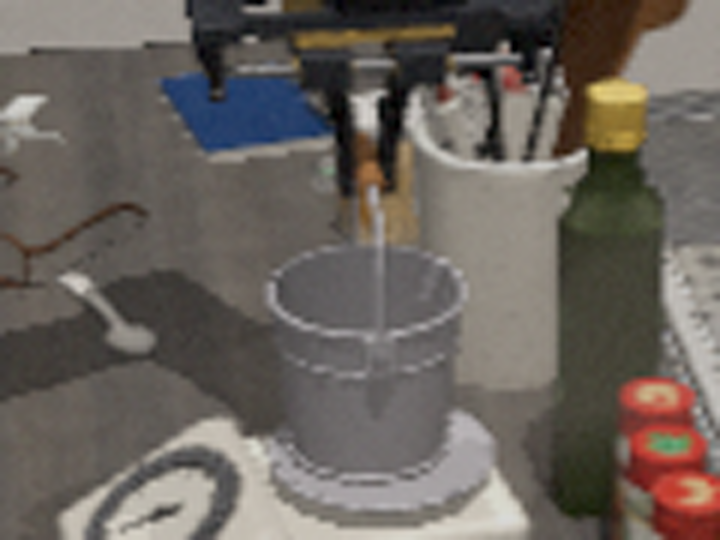

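To row units: -0.12 m is -6, -0.115 m is -5.75.

nudge_tcp --increments '{"motion":[[0, 0, 0, -0.5, 0, 0, 0], [0, 0, 0, -1.25, 0, 0, 0], [0, 0, 0, -2, 0, 0, 0], [0, 0, 0, -3, 0, 0, 0], [0, 0, 0, -4, 0, 0, 0], [0, 0, 0, -5, 0, 0, 0], [0, 0, 0, -5.75, 0, 0, 0], [0, 0, 0, -6, 0, 0, 0]]}'

```text
time_s: 8.95
tcp_pos: [0.6161, 0.1702, 0.3456]
ee_rot: [[-0.0, -1.0, -0.003], [-1.0, 0.0, -0.002], [0.002, 0.003, -1.0]]
wrist_force: [0.5, 0.3, -6.4]
gripper_width: 0.148
gripper_force: 30.0
```

nudge_tcp --increments '{"motion":[[0, 0, 0, 0, 0, 0, 0], [0, 0, 0, 0, 0, 0, 0], [0, 0, 0, 0, 0, 0, 0]]}'

```text
time_s: 9.25
tcp_pos: [0.6154, 0.1697, 0.3431]
ee_rot: [[-0.0, -1.0, -0.006], [-1.0, 0.0, -0.004], [0.004, 0.006, -1.0]]
wrist_force: [0.4, 0.6, -7.7]
gripper_width: 0.149
gripper_force: 30.0
```

```bash
python3 - <<'E'
from h import *
a=cap('side');X=cloud(a);R=a['pixels'].astype(int)
m=(abs(X[...,2]-.026)<.006)&(R[...,0]-R[...,2]>50)&(X[...,1]<.05)&(X[...,1]>-.4)
q=X[m][:,:2].astype(np.float32);print(len(q),cv2.minAreaRect(q),cv2.boxPoints(cv2.minAreaRect(q)))
for n,mm in(('tom',(R[...,0]-R[...,1]>90)&(X[...,1]<-.05)&(X[...,1]>-.2)&(X[...,2]>.03)),('gar',(X[...,2]>.04)&(abs(X[...,0]-.4)<.05)&(abs(X[...,1]+.27)<.05)&(X[...,2]<.09))):
  g=X[mm];print(n,len(g),np.median(g,0),g.min(0),g.max(0))
print(r.sense()['wrist_force'],r.sense()['joints'].round(1))
s=r.sense();Y=X[(abs(X[...,0]-s['tcp_pos'][0])<.08)&(abs(X[...,1]-.17)<.08)&(X[...,2]>.15)&(X[...,2]<.36)];print(Y.min(0),Y.max(0))
E
```

```text
9719 ((0.4725174307823181, -0.16641490161418915), (0.4290706515312195, 0.3455396294593811), 2.2177350521087646) [[ 0.2514571  -0.00207639]
 [ 0.2648285  -0.34735718]
 [ 0.69357777 -0.33075342]
 [ 0.68020636  0.01452738]]
tom 238 [ 0.55223898 -0.13342213  0.07459394] [ 0.52372583 -0.15020513  0.05307569] [ 0.58308803 -0.0949854   0.08682521]
gar 252 [ 0.39890669 -0.26060782  0.05839121] [ 0.37435485 -0.27587382  0.04029487] [ 0.42344301 -0.23038229  0.0812911 ]
[ 0.04445356  0.33899984 -7.34905866] [ 29.9  20.6  18.2   0.1 -88.  -30. ]
[0.56163271 0.10398508 0.20028728] [0.67207093 0.23697736 0.35968842]
```

Careful with the scale: shifts go in units of 20 mm and turns go in units of 10 degrees. That gives: 0.176 m is 8.8, 0.148 m is 7.4.

nudge_tcp --increments '{"motion":[[0, 0.3, 0.05, 0, 0, 0, 0], [0, 1, 0.15, 0, 0, 0, 0], [0, 2, 0.3, 0, 0, 0, 0], [0, 3.25, 0.5, 0, 0, 0, 0], [0, 4.6, 0.7, 0, 0, 0, 0], [0, 6, 0.95, 0, 0, 0, 0], [0, 7.4, 1.15, 0, 0, 0, 0], [0, 8.8, 1.4, 0, 0, 0, 0]]}'

```text
time_s: 10.1
tcp_pos: [0.5867, -0.0092, 0.3462]
ee_rot: [[-0.002, -1.0, -0.003], [-1.0, 0.002, -0.004], [0.004, 0.003, -1.0]]
wrist_force: [0.7, -0.4, -6.8]
gripper_width: 0.15
gripper_force: 30.0
```

nudge_tcp --increments '{"motion":[[0, 1.4, 0.2, 0, 0, 0, 0], [0, 2.8, 0.45, 0, 0, 0, 0], [0, 4.2, 0.65, 0, 0, 0, 0], [0, 5.6, 0.9, 0, 0, 0, 0], [0, 7, 1.1, 0, 0, 0, 0], [0, 8.4, 1.3, 0, 0, 0, 0], [0, 9.8, 1.55, 0, 0, 0, 0], [0, 10.75, 1.7, 0, 0, 0, 0]]}'

```text
time_s: 10.9
tcp_pos: [0.5518, -0.2246, 0.3471]
ee_rot: [[-0.003, -1.0, -0.003], [-1.0, 0.003, -0.005], [0.005, 0.003, -1.0]]
wrist_force: [0.7, -0.7, -5.6]
gripper_width: 0.149
gripper_force: 30.0
```

nudge_tcp --increments '{"motion":[[0, 0.6, 0.1, 0.5, 0, 0, 0], [0, 1, 0.15, 1, 0, 0, 0], [0, 1.2, 0.15, 2, 0, 0, 0], [0, 1.2, 0.15, 3, 0, 0, 0], [0, 1.2, 0.15, 4, 0, 0, 0], [0, 1.2, 0.15, 5, 0, 0, 0], [0, 1.2, 0.15, 6, 0, 0, 0], [0, 1.2, 0.15, 6.5, 0, 0, 0]]}'

```text
time_s: 11.7
tcp_pos: [0.5485, -0.2448, 0.2134]
ee_rot: [[-0.0, -1.0, -0.008], [-1.0, 0.0, -0.002], [0.002, 0.008, -1.0]]
wrist_force: [-0.2, 0.9, -6.7]
gripper_width: 0.152
gripper_force: 30.0
```

nudge_tcp --increments '{"motion":[[0, 0, 0, 0.4, 0, 0, 0], [0, 0, 0, 0.4, 0, 0, 0], [0, 0, 0, 0.4, 0, 0, 0], [0, 0, 0, 0.4, 0, 0, 0]]}'

```text
time_s: 12.1
tcp_pos: [0.5511, -0.2459, 0.2098]
ee_rot: [[-0.0, -1.0, -0.001], [-1.0, 0.0, -0.004], [0.004, 0.001, -1.0]]
wrist_force: [-0.0, 0.4, -6.0]
gripper_width: 0.151
gripper_force: 30.0
```

```bash
python3 - <<'E'
from h import *
a=cap('side');X=cloud(a)
s=r.sense();print(s['joints'].round(1));print(s['tcp_pos'],s['wrist_force'])
p=s['tcp_pos'];u,v=proj(a,[p[0],p[1],.12]);u,v=int(u),int(v)
cv2.imwrite('pics/i.png',cv2.resize(a['pixels'][max(0,v-70):v+70,max(0,u-100):u+100,::-1],None,fx=4,fy=4,interpolation=cv2.INTER_CUBIC))
E
```

```text
[ -8.6  19.6  -2.1   0.3 -68.4   8.4]
[ 0.55095755 -0.24588584  0.20971292] [-5.15830030e-03 -2.64136417e-02 -5.59421281e+00]
```

View pics/i.png

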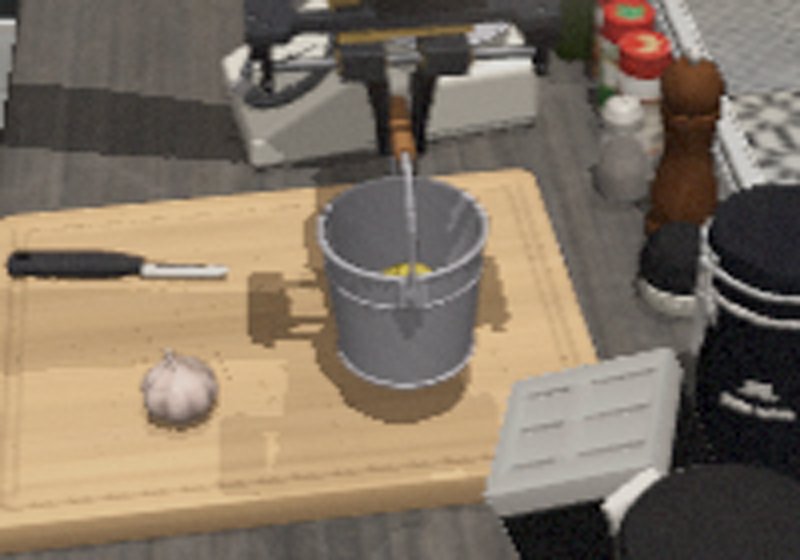

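To row units: 0.038 m is 1.9, 0.036 m is 1.8.

nudge_tcp --increments '{"motion":[[0, 0, 0, 0.4, 0, 0, 0], [0, 0, 0, 0.8, 0, 0, 0], [0, 0, 0, 1.2, 0, 0, 0], [0, 0, 0, 1.4, 0, 0, 0], [0, 0, 0, 1.6, 0, 0, 0], [0, 0, 0, 1.7, 0, 0, 0], [0, 0, 0, 1.8, 0, 0, 0], [0, 0, 0, 1.9, 0, 0, 0]]}'

```text
time_s: 12.95
tcp_pos: [0.5504, -0.2459, 0.1707]
ee_rot: [[-0.0, -1.0, -0.003], [-1.0, 0.0, -0.004], [0.004, 0.003, -1.0]]
wrist_force: [0.1, 0.0, -6.7]
gripper_width: 0.149
gripper_force: 30.0
```

nudge_tcp --increments '{"motion":[[0, 0, 0, 0.05, 0, 0, 0], [0, 0, 0, 0.1, 0, 0, 0], [0, 0, 0, 0.15, 0, 0, 0], [0, 0, 0, 0.15, 0, 0, 0]]}'

```text
time_s: 13.35
tcp_pos: [0.5509, -0.2461, 0.169]
ee_rot: [[0.0, -1.0, -0.001], [-1.0, -0.0, -0.004], [0.004, 0.001, -1.0]]
wrist_force: [-0.8, 0.6, 0.1]
gripper_width: 0.147
gripper_force: 30.0
```

To row units: -0.16 m is -8, -0.14 m is -7.

nudge_tcp --increments '{"motion":[[0.4, 0, 0, 0, 0, 0, 0], [0.6, 0, 0, 0, 0, 0, 0], [0.6, 0, 0, 0, 0, 0, 0], [0.7, 0, 0, -1, 0, 0, 0], [0.7, 0, 0, -3, 0, 0, 0], [0.7, 0, 0, -5, 0, 0, 0], [0.7, 0, 0, -7, 0, 0, 0], [0.7, 0, 0, -8, 0, 0, 0]]}'

```text
time_s: 14.15
tcp_pos: [0.5519, -0.2461, 0.3325]
ee_rot: [[-0.0, -1.0, 0.004], [-1.0, 0.0, -0.006], [0.006, -0.004, -1.0]]
wrist_force: [1.0, 0.6, -0.9]
gripper_width: 0.687
gripper_force: 0.0
```

```bash
python3 - <<'E'
from h import *
go([.49,.17,.26],Rt(0))
a=cap('side');cv2.imwrite('pics/j.png',a['pixels'][130:330,160:360,::-1])
X=cloud(a);m=(abs(X[...,0]-.55)<.075)&(abs(X[...,1]+.245)<.07)&(X[...,2]>.1)&(X[...,2]<.24);Y=X[m];print(Y.min(0),Y.max(0))
E
```

```text
[-0.4165  0.0623  0.0696] [-0.22 -0.36 -0.02] n>= 8.5
[ 0.49636182 -0.31052984  0.1000153 ] [ 0.60727531 -0.18166455  0.21418392]
```

To row units: -0.416 m is -20.8, 0.062 m is 3.1.

nudge_tcp --increments '{"motion":[[0.7, -20.8, 3.1, 0, 0, 0, 0], [0.7, -20.8, 3.1, 0, 0, 0, 0], [0.7, -20.8, 3.1, 0, 0, 0, 0], [0.7, -20.8, 3.1, 0, 0, 0, 0], [0.7, -20.8, 3.1, 0, 0, 0, 0], [0.7, -20.8, 3.1, 0, 0, 0, 0], [0.7, -20.8, 3.1, 0, 0, 0, 0], [0.7, -20.8, 3.1, 0, 0, 0, 0]]}'

```text
time_s: 15.0
tcp_pos: [0.4913, 0.1522, 0.3267]
ee_rot: [[-0.0, -1.0, -0.002], [-1.0, 0.0, -0.003], [0.003, 0.002, -1.0]]
wrist_force: [1.0, -0.3, 0.6]
gripper_width: 0.698
gripper_force: 0.0
```

nudge_tcp --increments '{"motion":[[0.2, -0.5, 0, 5, 0, 0, 0], [0, -0.5, 0, 5, 0, 0, 0], [0, -0.5, 0, 5, 0, 0, 0], [0, -0.5, 0, 5, 0, 0, 0], [0, -0.5, 0, 5, 0, 0, 0]]}'

```text
time_s: 15.5
tcp_pos: [0.4938, 0.1605, 0.2297]
ee_rot: [[-0.001, -1.0, 0.002], [-1.0, 0.001, -0.001], [0.001, -0.002, -1.0]]
wrist_force: [-0.1, 0.6, 0.4]
gripper_width: 0.331
gripper_force: 0.0
```

```bash
python3 - <<'E'
from h import *
w=cap('wrist');b=cap('side');a=cap('scene')
yaw=np.radians(8.5);D=np.array([.4934,.143,.066])
u,v=proj(w,D);print(u,v,proj(b,D),proj(a,D),r.sense()['tcp_pos'],r.sense()['joints'].round(1))
u,v=int(u),int(v)
i=np.zeros((600,800,3),np.uint8)
i[:600,:600]=cv2.resize(cv2.getRectSubPix(w['pixels'][...,::-1].copy(),(120,120),(u,v)),(600,600),interpolation=cv2.INTER_CUBIC)
u2,v2=proj(b,D);i[:200,600:]=cv2.resize(cv2.getRectSubPix(b['pixels'][...,::-1].copy(),(50,50),(u2,v2)),(200,200),interpolation=cv2.INTER_CUBIC)
i[200:350,600:]=cv2.resize(b['pixels'][130:330,160:427,::-1],(200,150),interpolation=cv2.INTER_AREA)
i[350:500,600:]=cv2.resize(w['pixels'][...,::-1],(200,150),interpolation=cv2.INTER_AREA)
cv2.imwrite('pics/k.png',i);print(u-60,v-60)
E
```

```text
254.29636527053992 157.8300446027784 (np.float64(246.24327223494282), np.float64(204.22906377016142)) (np.float64(224.31184744390868), np.float64(224.0208071331856)) [0.49302584 0.16029543 0.22893751] [ 36.   10.4 -11.8   0.1 -67.8 -36.1]
194 97
```

View pics/k.png

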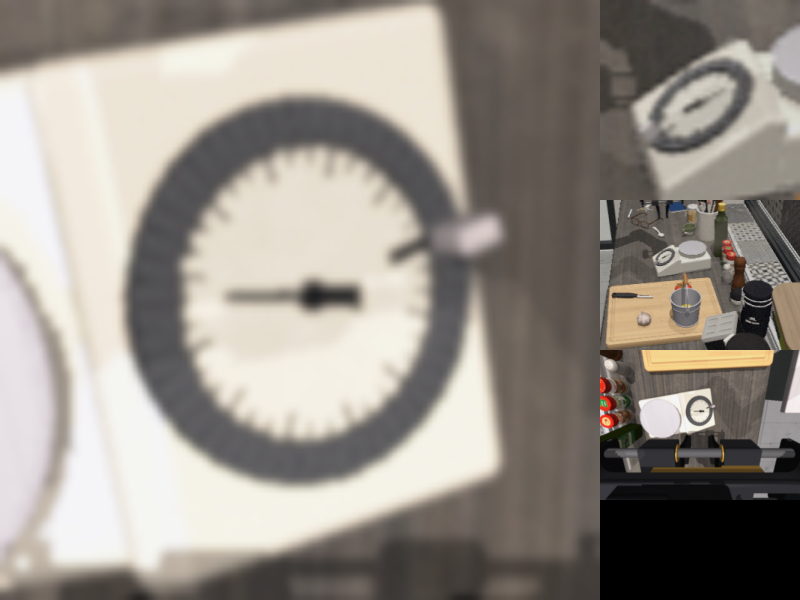

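```bash
cat >> h.py <<'E'
def dial(w,yaw=8.5,c=np.array([.4934,.143,.066])):
    y=np.radians(yaw);ex=np.array([np.cos(y)*.866,np.sin(y)*.866,.5]);ey=np.array([-np.sin(y),np.cos(y),0]);n=np.cross(ex,ey)
    return ex,ey,n
def onpl(w,u,v,c,n):
    o=w['world_from_camera'][:3,3];d=P(w,u,v,1.)-o;return o+d*((c-o)@n)/(d@n)
E
python3 - <<'E'
from h import *
w=load('wrist');X=cloud(w);C=lambda x,y:(194.5+x/5-.4,97.5+y/5-.4)
I=w['pixels'].astype(int);D=np.array([.4934,.143,.066])
# housing/ dark ring plane from depth
V,U=np.mgrid[:384,:512]
g=(I.sum(2)<330)&(I.sum(2)>150)&(X[...,2]>.03)&(X[...,2]<.1)&(np.hypot(X[...,0]-D[0],X[...,1]-D[1])<.056)
Y=X[g];m=Y.mean(0);n=np.linalg.svd(Y-m)[2][2];n*=np.sign(n[2]);print('ring pts',len(Y),m,'n',n,'tilt',np.degrees(np.arccos(n[2])),'yaw',np.degrees(np.arctan2(-n[1],-n[0])))
# rim pts -> pan
m2=(abs(X[...,2]-.09)<.004)&(X[...,0]>.55)&(np.hypot(X[...,0]-.62,X[...,1]-.16)<.08);print('pan',m2.sum(),X[m2].mean(0),X[m2].min(0),X[m2].max(0))
for yaw in(7,8.5):
  ex,ey,nn=dial(w,yaw)
  c=m-((m-D)@nn)*0
  q=np.array([[(onpl(w,*C(*p),m,nn)-m)@ex,(onpl(w,*C(*p),m,nn)-m)@ey] for p in[(127,290),(300,95),(300,484),(471,310),(165,180),(165,400),(420,145),(440,410)]])
  cc,R=circ(q);ctr=m+cc[0]*ex+cc[1]*ey;print(yaw,'centre',ctr,R)
  for k,p in dict(tip=(226,296),hub=(315,295),tail=(358,295),mk=(390,256),mk2=(428,240)).items():
    z=onpl(w,*C(*p),ctr-.003*nn,nn)-ctr;print(k,np.hypot(z@ex,z@ey).round(4),np.degrees(np.arctan2(z@ey,z@ex)).round(1))
  z=onpl(w,*C(483,232),ctr+.015*nn,nn)-ctr;print('tab',np.hypot(z@ex,z@ey).round(4),np.degrees(np.arctan2(z@ey,z@ex)).round(1))
E
```

```text
ring pts 1640 [0.49645641 0.13838584 0.06685975] n [-0.49101192 -0.08459141  0.86703609] tilt 29.883979849009005 yaw 9.774948209543517
pan 8031 [0.62042945 0.16087047 0.08918847] [0.55562362 0.09951699 0.08656046] [0.68593269 0.2280969  0.09205977]
7 centre [0.48952127 0.1414814  0.06310329] 0.05212990691957575
tip 0.0251 -10.3
hub 0.0016 171.1
tail 0.0152 169.5
mk 0.0272 -167.4
mk2 0.0405 -168.4
tab 0.0465 -167.3
8.5 centre [0.48955019 0.14134962 0.06316905] 0.052038779939414914
tip 0.025 -11.4
hub 0.0016 166.8
tail 0.0152 167.9
mk 0.0273 -169.0
mk2 0.0405 -169.9
tab 0.0465 -169.0
```

```bash
cat >> h.py <<'E'
YAW=9.;CTR=np.array([.4898,.1414,.0632])
def finger(al,clear=.003,rad=.046):
    ex,ey,n=dial(None,YAW);a=np.radians(al)
    p=CTR+rad*(np.cos(a)*ex+np.sin(a)*ey);p[2]+=.577*(.0095*abs(np.cos(a))+.015*abs(np.sin(a)))+clear
    h=np.radians(YAW+al-90);y=np.array([np.cos(h),np.sin(h),0]);z=np.array([0,0,-1.]);return p,np.c_[np.cross(y,z),y,z]
def rel(al,p0,R0,**k):
    p,R=finger(al,**k);print(al,(R0.T@(p-p0)).round(4),Ro.from_matrix(R0.T@R).as_rotvec(degrees=True).round(1))
E
python3 - <<'E'
from h import *
p,R=finger(159);print(p);p[2]=.14;go(p,R)
E
```

```text
[0.45048895 0.15186415 0.05294675]
[0.0084 0.0426 0.0889] [-9.0000e-02  2.0000e-02  1.0194e+02] n>= 11.9
```

To row units: 0.043 m is 2.15, 0.03 m is 1.5, 60 degrees is 6.

nudge_tcp --increments '{"motion":[[0, 0.4, 2.15, 1.5, 0, 0, 6], [0, 0.4, 2.15, 1.5, 0, 0, 6], [0, 0.4, 2.15, 1.5, 0, 0, 6], [0, 0.4, 2.15, 1.5, 0, 0, 6], [0, 0.4, 2.15, 1.5, 0, 0, 6], [0, 0.4, 2.15, 1.5, 0, 0, 6], [0, 0.4, 2.15, 1.5, 0, 0, 6], [0, 0.4, 2.15, 1.5, 0, 0, 6]]}'

```text
time_s: 16.45
tcp_pos: [0.4493, 0.1521, 0.1979]
ee_rot: [[-0.866, -0.499, -0.001], [-0.499, 0.866, -0.002], [0.002, -0.001, -1.0]]
wrist_force: [0.5, -0.7, 1.3]
gripper_width: 0.006
gripper_force: 0.0
```

```bash
python3 - <<'E'
from h import *
p,R=finger(159);p[2]=.11;go(p,R);go(finger(159)[0],R);print(r.sense()['joints'].round(1))
E
```

```text
[-0.0011 -0.0007  0.0879] [-0.1  -0.07 41.97] n>= 4.9
[-0.0012 -0.0007  0.1449] [-0.1  -0.07 41.97] n>= 4.9
[ 38.4   7.4 -20.1   0.1 -62.6 -98.5]
```

nudge_tcp --increments '{"motion":[[0, -0.05, -0.05, 1, 0, 0, 4.2], [0, -0.05, -0.05, 2, 0, 0, 4.2], [0, -0.05, -0.05, 3, 0, 0, 4.2], [0, -0.05, -0.05, 4, 0, 0, 4.2], [0, -0.05, -0.05, 5, 0, 0, 4.2], [0, -0.05, -0.05, 6, 0, 0, 4.2], [0, -0.05, -0.05, 6.75, 0, 0, 4.2], [0, -0.05, -0.05, 7.25, 0, 0, 4.2]]}'

```text
time_s: 17.25
tcp_pos: [0.4497, 0.151, 0.0511]
ee_rot: [[-0.979, 0.206, -0.003], [0.206, 0.979, -0.003], [0.002, -0.004, -1.0]]
wrist_force: [0.4, -1.1, -0.6]
gripper_width: 0.003
gripper_force: 0.0
```

nudge_tcp --increments '{"motion":[[0, 0, 0, 0, 0, 0, 0], [0, 0, 0, 0, 0, 0, 0]]}'

```text
time_s: 17.45
tcp_pos: [0.4501, 0.1514, 0.0522]
ee_rot: [[-0.978, 0.207, -0.002], [0.207, 0.978, -0.003], [0.001, -0.003, -1.0]]
wrist_force: [-0.1, -0.8, -0.3]
gripper_width: 0.005
gripper_force: 0.0
```

```bash
python3 - <<'E'
from h import *
s=r.sense();p0,R0=s['tcp_pos'],s['ee_rot'];print(p0,s['wrist_force'],s['joints'].round(1))
for al in(159,167,175,183,191,199,207,215,223):rel(al,p0,R0)
E
```

```text
[0.45008118 0.15138864 0.05219911] [-0.11039036 -0.80806054 -0.31898782] [ 3.830e+01  1.770e+01 -3.140e+01  1.000e-01 -4.110e+01 -1.403e+02]
159 [-0.0003  0.0005 -0.0007] [-0.2 -0.1  0. ]
167 [-0.001  -0.0058  0.0011] [-0.2 -0.1 -8. ]
175 [-0.0024 -0.012   0.0027] [ -0.2  -0.1 -16. ]
183 [-0.0046 -0.018   0.0031] [ -0.2  -0.1 -24. ]
191 [-0.0075 -0.0237  0.0016] [ -0.2  -0.1 -32. ]
199 [-0.0111 -0.029  -0.0002] [ -0.2  -0.1 -40. ]
207 [-0.0152 -0.0337 -0.0022] [ -0.1  -0.2 -48. ]
215 [-0.0199 -0.0379 -0.0045] [ -0.1  -0.2 -56. ]
223 [-0.0249 -0.0413 -0.007 ] [ -0.1  -0.2 -64. ]
```

To row units: 0.003 m is 0.15, -0.041 m is -2.05, -64 degrees is -6.4.

nudge_tcp --increments '{"motion":[[0, -0.05, -0.3, 0.05, 0, 0, -0.8], [0, -0.1, -0.6, 0.1, 0, 0, -1.6], [0, -0.25, -0.9, 0.15, 0, 0, -2.4], [0, -0.4, -1.2, 0.05, 0, 0, -3.2], [0, -0.55, -1.45, 0, 0, 0, -4], [0, -0.75, -1.7, -0.1, 0, 0, -4.8], [0, -1, -1.9, -0.2, 0, 0, -5.6], [0, -1.25, -2.05, -0.35, 0, 0, -6.4]]}'

```text
time_s: 18.25
tcp_pos: [0.4662, 0.1059, 0.0599]
ee_rot: [[-0.611, -0.792, -0.001], [-0.792, 0.611, -0.002], [0.003, -0.0, -1.0]]
wrist_force: [-0.7, 0.6, -0.1]
gripper_width: 0.005
gripper_force: 0.0
```

```bash
python3 - <<'E'
from h import *
s=r.sense();p0,R0=s['tcp_pos'],s['ee_rot'];print(p0,finger(223)[0],s['wrist_force'])
w=cap('wrist');b=cap('side')
for al in(223,231,239,247,255,263,271,279,287):rel(al,p0,R0)
ex,ey,n=dial(0,YAW)
# bright tab-top detection: points 11-18 mm above ring face, annulus 36-56 mm, not finger-dark
for c in(w,b):
  X=cloud(c);Z=X-CTR;h=Z@n;rr=np.hypot(Z@ex,Z@ey);m=(h>.008)&(h<.02)&(rr>.036)&(rr<.056)&(c['pixels'].sum(2)>250)
  print(m.sum(),[np.degrees(np.arctan2((Z[m]@ey).mean(),(Z[m]@ex).mean())) if m.any() else 0])
E
```

```text
[0.46615511 0.10590034 0.05989147] [0.46593213 0.10585672 0.05929048] [-0.74910652  0.62050534 -0.13963466]
223 [0.0002 0.0002 0.0006] [-0.  -0.1  0.4]
231 [ 0.0002 -0.0058 -0.002 ] [-0.  -0.2 -7.6]
239 [-0.0005 -0.0116 -0.0047] [ -0.   -0.2 -15.6]
247 [-0.0021 -0.0171 -0.0074] [  0.   -0.2 -23.6]
255 [-0.0045 -0.0223 -0.0101] [  0.   -0.2 -31.6]
263 [-0.0076 -0.0269 -0.0128] [  0.   -0.2 -39.6]
271 [-0.0114 -0.031  -0.0155] [  0.   -0.2 -47.6]
279 [-0.0158 -0.0344 -0.0193] [  0.   -0.1 -55.6]
287 [-0.0208 -0.037  -0.0229] [  0.1  -0.1 -63.6]
202 [np.float64(-168.60589864632982)]
11 [np.float64(-165.59714269889074)]
```

```bash
python3 - <<'E'
from h import *
w=load('wrist');b=load('side');ex,ey,n=dial(0,YAW)
for c in(w,b):
  X=cloud(c);Z=X-CTR;h=Z@n;rr=np.hypot(Z@ex,Z@ey);a=np.degrees(np.arctan2(Z@ey,Z@ex))
  for lo in range(-180,180,15):
    m=(h>.004)&(h<.03)&(rr>.03)&(rr<.06)&(a>=lo)&(a<lo+15)
    if m.sum()>3:print(lo,m.sum(),'h',np.percentile(h[m],[5,50,95]).round(4),'r',np.percentile(rr[m],[5,50,95]).round(4),'col',c['pixels'][m].mean(0).round())
  m=(abs(h)<.004)&(rr>.044)&(rr<.05);print('ring h',np.median(h[m]),m.sum())
E
```

```text
-180 227 h [0.0056 0.0145 0.016 ] r [0.0399 0.0461 0.052 ] col [125. 117. 116.]
-165 11 h [0.007  0.0103 0.0132] r [0.0406 0.0423 0.0444] col [91. 86. 85.]
ring h 0.00013552778646425638 530
-180 6 h [0.0104 0.0135 0.015 ] r [0.0384 0.0438 0.0489] col [113. 109. 106.]
-165 8 h [0.006  0.0107 0.0152] r [0.0398 0.0455 0.0501] col [101.  97.  96.]
-105 5 h [0.0104 0.0286 0.0295] r [0.0307 0.0368 0.0542] col [65. 63. 59.]
ring h -0.0003855152547691806 50
```

```bash
python3 - <<'E'
from h import *
p=r.sense()['tcp_pos']
for n in('side','wrist','scene'):
  c=load(n) if n!='scene' else cap(n)
  X=cloud(c);m=(np.hypot(X[...,0]-p[0],X[...,1]-p[1])<.03)&(X[...,2]>p[2]+.004-.0)&(X[...,2]<p[2]+.12)&(c['pixels'].sum(2)<240)
  Z=X[m];print(n,m.sum(),proj(c,p))
  for lo in np.arange(.0,.08,.008):
    q=Z[(Z[:,2]-p[2]>=lo)&(Z[:,2]-p[2]<lo+.008)]
    if len(q):print(round(lo,3),len(q),(q.min(0)-p).round(3)[:2],(q.max(0)-p).round(3)[:2])
E
```

```text
side 150 (np.float64(238.92705919075416), np.float64(211.99239671280324))
0.016 3 [-0.005 -0.01 ] [ 0.001 -0.002]
0.024 13 [-0.012 -0.014] [0.012 0.   ]
0.032 18 [-0.011 -0.014] [0.012 0.003]
0.04 15 [-0.011 -0.016] [0.016 0.004]
0.048 19 [-0.014 -0.021] [0.016 0.004]
0.056 19 [-0.013 -0.02 ] [ 0.016 -0.001]
0.064 22 [-0.013 -0.017] [0.017 0.001]
0.072 13 [-0.016 -0.017] [ 0.02  -0.002]
wrist 3254 (np.float64(252.60165082654592), np.float64(220.39645670478524))
0.016 42 [-0.015 -0.014] [-0.002 -0.003]
0.024 144 [-0.016 -0.014] [-0.001 -0.003]
0.032 166 [-0.016 -0.014] [-0.001 -0.003]
0.04 204 [-0.015 -0.014] [-0.002 -0.003]
0.048 155 [-0.015 -0.013] [-0.003 -0.004]
0.056 154 [-0.013 -0.013] [-0.003 -0.004]
0.064 292 [-0.012 -0.012] [0.008 0.011]
0.072 36 [-0.007 -0.005] [0.006 0.008]
scene 117 (np.float64(230.33263765212666), np.float64(235.08059523762228))
0.016 1 [-0.007 -0.004] [-0.007 -0.004]
0.024 15 [-0.01  -0.014] [0.002 0.011]
0.032 9 [-0.012 -0.01 ] [0.001 0.01 ]
0.04 12 [-0.011 -0.011] [0.001 0.006]
0.048 11 [-0.011 -0.015] [ 0.001 -0.003]
0.056 13 [-0.014 -0.014] [0.002 0.   ]
0.064 9 [-0.014 -0.015] [ 0.007 -0.003]
0.072 5 [-0.001 -0.016] [ 0.006 -0.012]
```

```bash
cat >> h.py <<'E'
TIP=.019
def finger(al,clear=.003,rad=.046):
    ex,ey,n=dial(None,YAW);a=np.radians(al)
    p=CTR+rad*(np.cos(a)*ex+np.sin(a)*ey)+n*(.5*(.0095*abs(np.cos(a))+.014*abs(np.sin(a)))+.87*clear);p[2]-=TIP
    h=np.radians(YAW+al-90);y=np.array([np.cos(h),np.sin(h),0]);z=np.array([0,0,-1.]);return p,np.c_[np.cross(y,z),y,z]
E
python3 - <<'E'
from h import *
p,R=finger(159);print(p);go(p,R)
E
```

```text
[0.44577122 0.15111694 0.03100062]
[-0.0229  0.0439  0.0286] [-0.1  -0.1  63.81] n>= 7.4
```

To row units: 0.044 m is 2.2, -0.023 m is -1.15, 64 degrees is 6.4.

nudge_tcp --increments '{"motion":[[0, 0, 0, -1, 0, 0, 0.8], [0, -1.15, 2.2, -1, 0, 0, 6.4], [0, -1.15, 2.2, -1, 0, 0, 6.4], [0, -1.15, 2.2, -1, 0, 0, 6.4], [0, -1.15, 2.2, -1, 0, 0, 6.4], [0, -1.15, 2.2, -1, 0, 0, 6.4], [0, -1.15, 2.2, -0.5, 0, 0, 6.4], [0, -1.15, 2.2, 0, 0, 0, 6.4]]}'

```text
time_s: 19.2
tcp_pos: [0.445, 0.1516, 0.0589]
ee_rot: [[-0.977, 0.216, -0.002], [0.216, 0.976, -0.002], [0.001, -0.003, -1.0]]
wrist_force: [-0.4, -0.8, -0.1]
gripper_width: 0.004
gripper_force: 0.0
```

nudge_tcp --increments '{"motion":[[0, 0, 0, 0.5, 0, 0, 0], [0, 0, 0, 0.9, 0, 0, 0], [0, 0, 0, 1.15, 0, 0, 0], [0, 0, 0, 1.3, 0, 0, 0], [0, 0, 0, 1.4, 0, 0, 0], [0, 0, 0, 1.4, 0, 0, 0]]}'

```text
time_s: 19.8
tcp_pos: [0.4448, 0.1509, 0.0304]
ee_rot: [[-0.978, 0.208, -0.003], [0.208, 0.978, -0.004], [0.003, -0.004, -1.0]]
wrist_force: [0.7, 0.2, -0.6]
gripper_width: 0.006
gripper_force: 0.0
```

```bash
python3 - <<'E'
from h import *
s=r.sense();p0,R0=s['tcp_pos'],s['ee_rot'];print(p0,s['wrist_force'],s['joints'].round(1))
for al in(159,167,175,183,191,199,207,215,223):rel(al,p0,R0)
E
```

```text
[0.44475219 0.15089866 0.03044251] [ 0.72673224  0.18509243 -0.61868595] [ 3.870e+01  1.930e+01 -3.330e+01  1.000e-01 -3.760e+01 -1.407e+02]
159 [-0.0009  0.0004 -0.0006] [-0.2 -0.1 -0. ]
167 [-0.002  -0.0057  0.001 ] [-0.2 -0.2 -8. ]
175 [-0.0039 -0.0118  0.0023] [ -0.2  -0.2 -16. ]
183 [-0.0062 -0.0178  0.0026] [ -0.2  -0.2 -24. ]
191 [-0.0087 -0.0237  0.0014] [ -0.2  -0.2 -32. ]
199 [-0.0119 -0.0291 -0.    ] [ -0.2  -0.2 -40. ]
207 [-0.0157 -0.0339 -0.0018] [ -0.2  -0.2 -48. ]
215 [-0.0201 -0.0381 -0.0039] [ -0.1  -0.3 -56. ]
223 [-0.025  -0.0416 -0.0062] [ -0.1  -0.3 -64. ]
```

nudge_tcp --increments '{"motion":[[0, -0.1, -0.3, 0.05, 0, 0, -0.8], [0, -0.2, -0.6, 0.1, 0, 0, -1.6], [0, -0.3, -0.9, 0.1, 0, 0, -2.4], [0, -0.45, -1.2, 0.05, 0, 0, -3.2], [0, -0.6, -1.45, 0, 0, 0, -4], [0, -0.8, -1.7, -0.1, 0, 0, -4.8], [0, -1, -1.9, -0.2, 0, 0, -5.6], [0, -1.25, -2.1, -0.3, 0, 0, -6.4]]}'

```text
time_s: 20.6
tcp_pos: [0.4616, 0.1059, 0.0375]
ee_rot: [[-0.611, -0.792, -0.0], [-0.792, 0.611, -0.001], [0.001, -0.0, -1.0]]
wrist_force: [-2.2, 5.6, 1.7]
gripper_width: 0.005
gripper_force: 2.3
```

```bash
cat >> h.py <<'E'
def tab(c):
  ex,ey,n=dial(0,YAW);X=cloud(c);Z=X-CTR;h=Z@n;rr=np.hypot(Z@ex,Z@ey);m=(h>.011)&(h<.018)&(rr>.038)&(rr<.054)&(c['pixels'].sum(2)>260)
  return m.sum(),np.degrees(np.arctan2((Z[m]@ey).mean(),(Z[m]@ex).mean())) if m.any() else 0
E
python3 - <<'E'
from h import *
s=r.sense();p0,R0=s['tcp_pos'],s['ee_rot'];print(p0,finger(223)[0],s['wrist_force'])
for n in('wrist','side','scene'):print(n,tab(cap(n)))
for al in(223,231,239,247,255,263,271,279,287):rel(al,p0,R0)
E
```

```text
[0.46156795 0.10590886 0.03750174] [0.46057001 0.10500745 0.03678182] [-2.17595773  5.61681488  1.72317102]
wrist (np.int64(38), np.float64(-118.05895196160544))
side (np.int64(6), np.float64(-111.22775739234825))
scene (np.int64(5), np.float64(-110.31723513671685))
223 [0.0013 0.0002 0.0007] [-0.  -0.   0.3]
231 [ 0.0014 -0.0057 -0.0018] [-0.  -0.  -7.7]
239 [ 0.0007 -0.0115 -0.0044] [ -0.   -0.  -15.7]
247 [-0.001  -0.017  -0.0072] [  0.   -0.  -23.7]
255 [-0.0035 -0.0223 -0.0099] [  0.   -0.  -31.7]
263 [-0.0068 -0.0271 -0.0127] [  0.   -0.  -39.7]
271 [-0.0108 -0.0313 -0.0155] [  0.   -0.  -47.7]
279 [-0.015  -0.0345 -0.0192] [  0.   -0.  -55.7]
287 [-0.0197 -0.037  -0.0227] [  0.   -0.  -63.7]
```

Pushing works: the tab is near -115°, with the finger about 22° behind it.

nudge_tcp --increments '{"motion":[[0, 0.05, -0.3, -0.1, 0, 0, -0.8], [0, 0.05, -0.6, -0.2, 0, 0, -1.6], [0, -0.05, -0.85, -0.35, 0, 0, -2.4], [0, -0.2, -1.1, -0.5, 0, 0, -3.2], [0, -0.35, -1.35, -0.65, 0, 0, -4], [0, -0.55, -1.55, -0.8, 0, 0, -4.8], [0, -0.75, -1.75, -0.95, 0, 0, -5.6], [0, -1, -1.85, -1.15, 0, 0, -6.4]]}'

```text
time_s: 21.55
tcp_pos: [0.4992, 0.0962, 0.0582]
ee_rot: [[0.44, -0.898, -0.01], [-0.898, -0.44, -0.006], [0.002, 0.011, -1.0]]
wrist_force: [-2.0, -0.8, -2.1]
gripper_width: 0.005
gripper_force: 1.1
```

```bash
python3 - <<'E'
from h import *
s=r.sense();p0,R0=s['tcp_pos'],s['ee_rot'];print(p0,finger(287)[0],s['wrist_force'],s['joints'].round(1))
for n in('wrist','side','scene'):print(n,tab(cap(n)))
for al in(287,295,303,311,317,321,325,329,333):rel(al,p0,R0)
E
```

```text
[0.49923903 0.09622956 0.05824558] [0.50290446 0.09893718 0.0601846 ] [-1.95379037 -0.78323605 -2.06593424] [ 29.3  20.2 -26.1   0.1 -44.4  -3.2]
wrist (np.int64(0), 0)
side (np.int64(1), np.float64(-52.32436466303992))
scene (np.int64(0), 0)
287 [-0.0008 -0.0045 -0.002 ] [ 0.7 -0.1  0.1]
295 [-0.0015 -0.0099 -0.0053] [ 0.7 -0.  -7.9]
303 [-0.0031 -0.0154 -0.0082] [  0.7   0.  -15.9]
311 [-0.0055 -0.0208 -0.0108] [  0.7   0.1 -23.9]
317 [-0.0078 -0.0247 -0.0125] [  0.7   0.1 -29.9]
321 [-0.0095 -0.0272 -0.0134] [  0.7   0.1 -33.9]
325 [-0.0114 -0.0296 -0.0143] [  0.7   0.1 -37.9]
329 [-0.0135 -0.032  -0.015 ] [  0.7   0.2 -41.9]
333 [-0.0158 -0.0342 -0.0155] [  0.7   0.2 -45.9]
```

To row units: -0.02 m is -1, -0.007 m is -0.35, -30 degrees is -3.

nudge_tcp --increments '{"motion":[[0, -0.05, -0.25, -0.15, 0, 0, -0.8], [0, -0.1, -0.55, -0.3, 0, 0, -1.6], [0, -0.25, -0.8, -0.45, 0, 0, -2.4], [0, -0.35, -1, -0.5, 0, 0, -3], [0, -0.35, -1, -0.5, 0, 0, -3], [0, -0.35, -0.7, -1, 0, 0, -3], [0, -0.35, -0.5, -3, 0, 0, -3], [0, -0.35, -0.5, -5, 0, 0, -3]]}'

```text
time_s: 22.5
tcp_pos: [0.5076, 0.1082, 0.1608]
ee_rot: [[0.827, -0.563, -0.003], [-0.563, -0.827, -0.004], [-0.001, 0.005, -1.0]]
wrist_force: [1.1, 1.2, -0.1]
gripper_width: 0.007
gripper_force: 0.0
```

nudge_tcp --increments '{"motion":[[0, 0, 0, -1, 0, 0, 0], [0, 0, 0, -1, 0, 0, 0]]}'

```text
time_s: 22.7
tcp_pos: [0.5109, 0.1098, 0.1844]
ee_rot: [[0.827, -0.562, 0.007], [-0.562, -0.827, 0.001], [0.005, -0.005, -1.0]]
wrist_force: [-0.1, -0.7, 0.0]
gripper_width: 0.008
gripper_force: 0.0
```

```bash
cat > m.py <<'E'
from h import *
s=r.sense();print(s['time_s'],s['tcp_pos'],s['wrist_force'],s['joints'].round(1))
ex,ey,n=dial(0,YAW)
w=cap('wrist');print(tab(w),tab(cap('side')))
# unwrap dial: gray over (radius,angle) on plane 3mm below ring
g=cv2.cvtColor(w['pixels'],cv2.COLOR_RGB2GRAY)
A=np.arange(-180,180,1.)
for dep in(.003,):
  M=[]
  for rr in(12,16,20,24,29,31,33,36):
    uv=np.array([proj(w,CTR+rr*1e-3*(np.cos(a)*ex+np.sin(a)*ey)-dep*n) for a in np.radians(A)],np.float32)
    M.append(cv2.remap(g,uv[:,:1],uv[:,1:],cv2.INTER_LINEAR)[:,0])
  M=np.array(M,float)
  for rr,row in zip((12,16,20,24,29,31,33,36),M):
    d=np.maximum(np.median(row)-row-25,0);k=np.argsort(-cv2.GaussianBlur(d[None],(5,1),1.2)[0])[:9];print(rr,np.median(row),sorted(A[k].astype(int)),row[k].astype(int).min())
E
python3 m.py
```

```text
22.7 [0.51085878 0.10977398 0.18444458] [-0.09736151 -0.66669198  0.01584206] [ 30.   12.6 -15.7   0.2 -61.3  25.7]
(np.int64(86), np.float64(-26.970596622150474)) (np.int64(6), np.float64(-28.652098523162685))
12 118.0 [np.int64(163), np.int64(164), np.int64(165), np.int64(166), np.int64(167), np.int64(168), np.int64(169), np.int64(170), np.int64(171)] 33
16 117.0 [np.int64(-16), np.int64(-15), np.int64(-14), np.int64(-13), np.int64(-12), np.int64(-11), np.int64(-10), np.int64(-9), np.int64(-8)] 59
20 128.0 [np.int64(-16), np.int64(-15), np.int64(-14), np.int64(-13), np.int64(-12), np.int64(-11), np.int64(-10), np.int64(-9), np.int64(-8)] 60
24 129.0 [np.int64(139), np.int64(140), np.int64(141), np.int64(142), np.int64(143), np.int64(144), np.int64(145), np.int64(146), np.int64(147)] 34
29 129.0 [np.int64(141), np.int64(142), np.int64(143), np.int64(144), np.int64(145), np.int64(146), np.int64(147), np.int64(148), np.int64(149)] 7
31 125.0 [np.int64(142), np.int64(143), np.int64(144), np.int64(145), np.int64(146), np.int64(147), np.int64(148), np.int64(149), np.int64(150)] 6
33 121.5 [np.int64(143), np.int64(144), np.int64(145), np.int64(146), np.int64(147), np.int64(148), np.int64(149), np.int64(150), np.int64(151)] 5
36 107.0 [np.int64(141), np.int64(142), np.int64(143), np.int64(144), np.int64(145), np.int64(146), np.int64(147), np.int64(148), np.int64(149)] 5
```

```bash
cat >> m.py <<'E'
print('--')
sel=(A>-60)&(A<40)
for rr,row in zip((12,16,20,24,29,31,33,36),M):
  x=row[sel];d=np.maximum(np.median(x)-x-30,0);k=A[sel][np.argmax(d)];q=abs(A[sel]-k)<10;print(rr,k,((d*A[sel])[q].sum()/max(d[q].sum(),1)).round(1),d.max())
p0,R0=s['tcp_pos'],s['ee_rot']
for al in(312,317,322,327,330,332,334,336):rel(al,p0,R0)
E
python3 m.py | sed -n '/--/,$p'
```

```text
--
12 -14.0 -12.1 18.0
16 -12.0 -11.6 20.0
20 -12.0 -11.9 15.0
24 -13.0 -12.2 5.0
29 -59.0 0.0 0.0
31 -59.0 0.0 0.0
33 33.0 33.2 6.0
36 2.0 2.5 6.0
312 [ 0.0053 -0.0064  0.1111] [ 0.1 -0.   4.8]
317 [ 0.0052 -0.0102  0.1098] [ 0.1  0.  -0.2]
322 [ 0.0049 -0.014   0.1086] [ 0.1  0.  -5.2]
327 [ 0.0042 -0.0178  0.1077] [  0.1   0.  -10.2]
330 [ 0.0037 -0.0201  0.1072] [  0.1   0.  -13.2]
332 [ 0.0032 -0.0217  0.1069] [  0.1   0.  -15.2]
334 [ 0.0028 -0.0232  0.1067] [  0.1   0.  -17.2]
336 [ 0.0023 -0.0247  0.1065] [  0.1   0.  -19.2]
```

To row units: 0.005 m is 0.25, 0.109 m is 5.45, -13 degrees is -1.3.

nudge_tcp --increments '{"motion":[[0, 0.25, -0.2, 2, 0, 0, 0.3], [0, 0.25, -0.2, 4, 0, 0, 0.3], [0, 0.25, -0.2, 5.25, 0, 0, 0.3], [0, 0.25, -0.3, 5.45, 0, 0, 0.3], [0, 0.25, -0.5, 5.45, 0, 0, 0], [0, 0.25, -0.7, 5.4, 0, 0, -0.5], [0, 0.2, -0.9, 5.35, 0, 0, -1], [0, 0.2, -1, 5.35, 0, 0, -1.3]]}'

```text
time_s: 23.7
tcp_pos: [0.5213, 0.1219, 0.0724]
ee_rot: [[0.934, -0.357, -0.007], [-0.357, -0.934, -0.006], [-0.004, 0.008, -1.0]]
wrist_force: [-2.2, -2.3, 0.3]
gripper_width: 0.006
gripper_force: 1.5
```

nudge_tcp --increments '{"motion":[[0, 0, 0, 0, 0, 0, 0], [0, 0, 0, 0, 0, 0, 0], [0, 0, 0.3, 0, 0, 0, 0], [0, 0, 0.3, -2, 0, 0, 0], [0, 0, 0.3, -4.5, 0, 0, 0], [0, 0, 0.3, -6.5, 0, 0, 0]]}'

```text
time_s: 24.3
tcp_pos: [0.5224, 0.118, 0.2058]
ee_rot: [[0.933, -0.359, 0.002], [-0.359, -0.933, -0.002], [0.002, 0.001, -1.0]]
wrist_force: [1.1, 1.2, -0.5]
gripper_width: 0.002
gripper_force: 0.0
```

```bash
python3 - <<'E'
from h import *
s=r.sense();print(s['tcp_pos'],tab(cap('wrist')),tab(cap('side')))
go([.50,.17,.23],Rt(0))
E
```

```text
[0.52235642 0.11796959 0.20579281] (np.int64(70), np.float64(-13.357334811494056)) (np.int64(9), np.float64(-16.739995710865315))
[-0.0419 -0.0383 -0.0201] [-0.77 -0.3  69.  ] n>= 8.0
```

Careful with the scale: shifts go in units of 20 mm and turns go in units of 10 degrees. That gives: -0.042 m is -2.1, -0.038 m is -1.9, 69 degrees is 6.9.

nudge_tcp --increments '{"motion":[[0, -2.1, -1.9, -1.1, 0, 0, 6.9], [0, -2.1, -1.9, -1.1, 0, 0, 6.9], [0, -2.1, -1.9, -1.1, 0, 0, 6.9], [0, -2.1, -1.9, -1.1, 0, 0, 6.9], [0, -2.1, -1.9, -1.1, 0, 0, 6.9], [0, -2.1, -1.9, -1.1, 0, 0, 6.9], [0, -2.1, -1.9, -1.1, 0, 0, 6.9], [0, -2.1, -1.9, -1.1, 0, 0, 6.9]]}'

```text
time_s: 25.2
tcp_pos: [0.4959, 0.1686, 0.2245]
ee_rot: [[0.01, -1.0, -0.001], [-1.0, -0.01, -0.002], [0.002, 0.001, -1.0]]
wrist_force: [0.2, -0.1, -0.1]
gripper_width: 0.004
gripper_force: 0.0
```

nudge_tcp --increments '{"motion":[[0, 0, 0, 0, 0, 0, 0], [0, 0, 0, 0, 0, 0, 0], [0, 0, 0, 0, 0, 0, 0]]}'

```text
time_s: 25.5
tcp_pos: [0.4955, 0.1683, 0.2244]
ee_rot: [[0.019, -1.0, -0.003], [-1.0, -0.019, -0.003], [0.003, 0.003, -1.0]]
wrist_force: [1.0, -0.8, -0.8]
gripper_width: 0.007
gripper_force: 0.0
```

```bash
python3 m.py | grep -v '^[0-9]* [0-9.]* \[np'
```

```text
25.5 [0.49547602 0.16831914 0.2243808 ] [ 1.03038343 -0.81378649 -0.7738022 ] [ 36.6  11.2 -11.4   0.  -67.6 -35.5]
(np.int64(75), np.float64(-13.280266105412284)) (np.int64(6), np.float64(-16.308434334587954))
--
12 -12.0 -11.3 76.0
16 -12.0 -11.6 67.0
20 -12.0 -12.8 49.0
24 -12.0 -12.5 46.0
29 -11.0 -9.9 104.0
31 -5.0 -6.4 54.0
33 -3.0 -2.9 54.0
36 -3.0 -3.5 45.0
312 [ 0.0573 -0.0199  0.1554] [  0.2  -0.1 -49.9]
317 [ 0.0542 -0.022   0.1541] [  0.2  -0.1 -54.9]
322 [ 0.0508 -0.0239  0.1529] [  0.2  -0.1 -59.9]
327 [ 0.0473 -0.0256  0.1519] [  0.2  -0.1 -64.9]
330 [ 0.0451 -0.0265  0.1515] [  0.2  -0.1 -67.9]
332 [ 0.0436 -0.027   0.1512] [  0.2  -0.1 -69.9]
334 [ 0.0421 -0.0275  0.1509] [  0.2  -0.  -71.9]
336 [ 0.0406 -0.028   0.1507] [  0.2  -0.  -73.9]
```

```bash
python3 - <<'E'
from h import *
w=load('wrist');ex,ey,n=dial(0,YAW);g=cv2.cvtColor(w['pixels'],cv2.COLOR_RGB2GRAY)
A=np.arange(-36,16,2.);print('     ',*A.astype(int))
for rr in range(20,48,2):
  uv=np.array([proj(w,CTR+rr*1e-3*(np.cos(a)*ex+np.sin(a)*ey)-.003*n) for a in np.radians(A)],np.float32)
  print(rr,*cv2.remap(g,uv[:,:1],uv[:,1:],cv2.INTER_LINEAR)[:,0])
print(proj(w,CTR+.033*ex*np.cos(.2)-.033*ey*np.sin(.2)))
E
```

```text
-36 -34 -32 -30 -28 -26 -24 -22 -20 -18 -16 -14 -12 -10 -8 -6 -4 -2 0 2 4 6 8 10 12 14
20 216 215 216 216 216 216 215 212 201 184 159 144 137 154 180 196 210 213 216 216 217 216 216 217 218 219
22 215 215 215 215 215 216 216 214 206 193 164 144 138 156 184 200 211 214 215 216 216 216 217 218 221 224
24 215 215 215 215 216 216 215 214 209 195 171 147 141 159 184 202 211 215 215 216 217 217 219 222 226 230
26 217 216 216 216 217 216 216 214 208 191 169 146 141 152 170 188 197 203 208 213 216 217 220 224 229 232
28 217 218 218 218 218 218 217 215 205 180 144 109 99 107 123 141 153 168 185 203 212 216 218 221 225 229
30 218 218 218 219 219 219 219 217 208 188 152 120 109 111 119 127 132 143 163 185 202 212 216 219 223 226
32 215 215 216 217 218 218 217 215 209 198 184 176 171 167 159 145 133 131 142 164 192 207 214 218 221 219
34 209 202 201 207 211 212 208 205 199 192 191 191 191 187 173 148 125 126 148 176 199 204 203 213 218 208
36 192 172 165 170 183 190 181 173 174 178 187 194 196 191 173 139 112 123 158 186 192 180 175 184 195 190
38 139 121 104 106 120 136 131 120 125 148 178 195 198 193 170 127 89 92 119 140 141 127 119 125 134 133
40 82 82 78 80 84 85 82 83 92 130 175 196 200 192 166 113 70 66 78 85 84 83 83 85 90 87
42 79 78 76 78 79 77 76 79 87 121 173 197 201 193 164 109 71 69 75 79 79 77 79 83 86 82
44 80 77 76 79 79 76 76 79 85 114 164 189 193 186 157 106 78 74 77 80 78 76 79 85 86 80
46 79 77 76 79 80 77 75 79 85 105 138 156 156 147 122 92 79 76 77 80 79 74 78 84 82 77
(np.float64(235.23506674079886), np.float64(151.05553995845685))
```

```bash
python3 - <<'E'
from h import *
h=np.radians(135);y=np.array([np.cos(h),np.sin(h),0]);z=np.array([0,0,-1.])
go([.465,.195,.23],np.c_[np.cross(y,z),y,z])
E
```

```text
[-0.0273  0.0299 -0.0057] [ 0.09 -0.24 46.06] n>= 5.4
```

nudge_tcp --increments '{"motion":[[0, -1.35, 1.5, -0.3, 0, 0, 4.6], [0, -1.35, 1.5, -0.3, 0, 0, 4.6], [0, -1.35, 1.5, -0.3, 0, 0, 4.6], [0, -1.35, 1.5, -0.3, 0, 0, 4.6], [0, -1.35, 1.5, -0.3, 0, 0, 4.6], [0, -1.35, 1.5, -0.3, 0, 0, 4.6], [0, -1.35, 1.5, -0.3, 0, 0, 4.6], [0, -1.35, 1.5, -0.3, 0, 0, 4.6]]}'

```text
time_s: 26.4
tcp_pos: [0.4648, 0.1947, 0.2303]
ee_rot: [[-0.706, -0.708, -0.003], [-0.708, 0.706, -0.003], [0.005, -0.0, -1.0]]
wrist_force: [0.4, 0.9, 0.4]
gripper_width: 0.002
gripper_force: 0.0
```

```bash
python3 - <<'E'
from h import *
w=cap('wrist');print(tab(w),w['world_from_camera'][:3,3]);ex,ey,n=dial(0,YAW);g=cv2.cvtColor(w['pixels'],cv2.COLOR_RGB2GRAY)
A=np.arange(-36,16,2.);print('     ',*A.astype(int))
for rr in list(range(8,24,4))+list(range(24,48,2)):
  uv=np.array([proj(w,CTR+rr*1e-3*(np.cos(a)*ex+np.sin(a)*ey)-.003*n) for a in np.radians(A)],np.float32)
  print(rr,*cv2.remap(g,uv[:,:1],uv[:,1:],cv2.INTER_LINEAR)[:,0])
E
```

```text
(np.int64(76), np.float64(-12.747737244065819)) [0.4090918  0.14007738 0.41423411]
      -36 -34 -32 -30 -28 -26 -24 -22 -20 -18 -16 -14 -12 -10 -8 -6 -4 -2 0 2 4 6 8 10 12 14
8 237 235 231 224 217 209 199 189 177 165 154 146 138 132 132 143 156 167 179 190 201 211 218 224 229 235
12 244 244 243 242 241 238 231 223 211 197 179 166 156 151 156 172 188 205 222 229 234 238 241 242 243 244
16 243 243 243 243 242 240 237 233 217 200 176 157 149 150 170 193 215 231 236 240 242 243 244 244 244 244
20 243 244 244 244 243 243 242 238 231 211 181 156 147 161 190 216 233 240 243 244 244 244 244 244 244 244
24 244 243 243 244 244 244 244 243 239 229 210 186 180 199 221 237 241 243 244 244 244 244 244 244 244 244
26 244 244 244 244 243 243 242 241 237 230 210 191 188 203 217 230 234 237 240 241 243 244 244 244 244 244
28 244 243 242 241 239 238 237 234 226 207 170 134 126 137 164 182 196 205 221 232 240
[... 217 characters left out ...]
244 244 240
34 236 234 231 231 231 227 221 218 220 202 162 104 81 96 135 157 164 168 186 214 229 231 234 239 241 237
36 214 199 192 202 208 212 194 180 193 197 181 156 139 134 149 153 147 146 172 207 217 215 209 222 222 214
38 149 142 129 134 144 149 142 161 193 215 219 215 198 163 138 122 115 111 130 151 157 155 158 165 160 149
40 93 95 96 98 99 98 104 141 196 224 230 229 212 166 112 82 82 87 97 103 102 104 105 111 105 103
42 90 92 93 96 98 96 97 124 184 225 233 232 215 163 102 72 75 86 95 99 97 96 98 100 97 96
44 94 95 94 99 100 97 95 115 176 224 235 233 215 159 101 78 81 88 96 100 97 95 98 99 96 96
46 99 97 95 98 100 96 95 113 170 223 236 234 215 157 100 90 94 92 96 101 98 94 98 100 95 92
```

```bash
python3 -c "
from h import *
print(r.sense()['wrist_force']);print(r.finish_job())"
```

```text
[-0.55322476 -0.14361431 -0.33673642]
the job is handed in; nothing more can be done
None
```

The job is handed in (the hand-in call gave no verdict): the pail is upright on a clear part of the cutting board with the lemon in it, and in the last wrist image the zero mark is within about 1° of the pointer tip.

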